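# Park the freshly glued road studs under the keeper and lock its castle nut

## Task

The two or three road studs round the blue keeper have freshly glued lenses: slide each one flat over the bench into a yellow ring of its own, never lifting or tipping it and never letting the robot press on it with more than 20 N. When all of them stand inside their rings, swing the keeper counter-clockwise by its black knob to its stop, so that its arms lie over the rings; then turn the castle nut clockwise until its red mark has come into the green arc (tight) and a little further, the mark still in the arc, until a slot lines up with the cotter hole under the white line on the bolt end. Leave everything else on the bench where it is; if a stud gets knocked out of its ring, slide it back.

Things in the scene. Friction and masses are not known exactly. Their poses are not given: they have to be found in the camera images.
- stud_a: road stud: round fluted grey housing 128 mm across and 36 mm high with a clear lens 120 mm across on top, 47 mm high in all, solid, upright sides, about 0.4 kg; too wide for a gripper, so push it by its side low down (2 to 6 N move it). Origin at the centre of its underside, z up. May be absent.
- stud_b: road stud: round fluted grey housing 128 mm across and 36 mm high with a clear lens 120 mm across on top, 47 mm high in all, solid, upright sides, about 0.4 kg; too wide for a gripper, so push it by its side low down (2 to 6 N move it). Origin at the centre of its underside, z up. May be absent.
- stud_c: road stud: round fluted grey housing 128 mm across and 36 mm high with a clear lens 120 mm across on top, 47 mm high in all, solid, upright sides, about 0.4 kg; too wide for a gripper, so push it by its side low down (2 to 6 N move it). Origin at the centre of its underside, z up. May be absent.
- ring_left (a point): centre, on the bench, of the left (+y) painted yellow ring (a flat mark, inner diameter 140 mm, line 4 mm wide), 140 mm from the nut's axis. Any stud may go in any ring; with two studs one ring stays empty.
- ring_near (a point): centre, on the bench, of the near (-x) painted yellow ring (a flat mark, inner diameter 140 mm, line 4 mm wide), 140 mm from the nut's axis. Any stud may go in any ring; with two studs one ring stays empty.
- ring_right (a point): centre, on the bench, of the right (-y) painted yellow ring (a flat mark, inner diameter 140 mm, line 4 mm wide), 140 mm from the nut's axis. Any stud may go in any ring; with two studs one ring stays empty. Behind the work rows of fixed housings and studs up to 47 mm high begin at about x 0.67 m where y is above 0.30, about x 0.70 m where y is below 0.
- fixture: fixed hold-down fixture: upright post 34 mm thick on a round grey foot 142 mm across and 12 mm high, which ends 5 mm short of a stud that stands centred in its ring; on it, from below, the keeper, a 58 mm collar (z 70 to 78 mm) and the castle nut. Origin on the post's axis on the bench; -x points to the near ring, +y to the left ring. Highest point 112 mm (bolt end).
- keeper (a joint): swing of the blue keeper about the post, rad, growing counter-clockwise seen from above; 0 = arms midway between the rings, 0.79 = stop, arms over the rings. Light friction (about 0.12 N m), stays where it is left. Three arms, 16 mm wide, z 57 to 66 mm, reach 106 mm from the axis; rubber feet underneath down to 51 mm, clear of a stud's top (47 mm).
- keeper_knob (a point): middle of the black upright knob on the keeper's near arm: cylinder 14 mm across, from the arm's top at z 65 mm to z 88 mm, 83 mm from the post's axis (this point at z 78 mm); pinch it or push it along its arc about nut_axis.
- nut_axis (a point): point on the axis of post, keeper and nut, at mid height of the nut's flats (z 90 mm).
- castle (a joint): turn of the castle nut, rad, growing clockwise seen from above (tightening); starts at 0 to 0.5, red mark enters the green arc (tight) at 2.9 and leaves it at 3.95; does not climb or sink; friction about 0.2 N m, stays where it is left. Hexagon 36 mm over flats, flats from z 80 to 101 mm, six crown teeth above to z 110 mm, six slots 60 degrees apart above the middles of the flats. Grip it from above across two flats with the fingertips at about z 81 mm (just over the collar).
- nut_slot (a point): the middle of one slot of the nut, 14.5 mm from the axis, z 106 mm, above the middle of a flat; the other slots follow every 60 degrees. In the green arc this is the slot that comes to cotter_hole; it then stands there at a nut angle between 3.1 and 3.75 rad.
- nut_mark (a point): the red paint mark on the nut's corner 30 degrees counter-clockwise of nut_slot.
- cotter_hole (a point): mouth of the cotter hole, 14.5 mm from the axis in the direction of one end of the white line on the bolt end, z 106 mm. The bolt does not turn.
- insert_tray: black tray of brass inserts 62x90x22 mm, a neighbour that must stay where it is. Origin under its centre.
- thread_lock: red bottle 33 mm across, 88 mm high, a neighbour that must stay where it is. Origin under its centre.
- silicone_oil: white bottle with red tip, 38 mm across, 105 mm high, a neighbour that must stay where it is. Origin under its centre.
There are look-alikes about, which are no part of the job. What is shaped like the stud_a but pink is not meant.

How it is judged:
On the way, in this order (a step that is already met when the one before it is completed fails the run):
1. every stud stands inside a yellow ring of its own (centre within 10 mm of the ring's) ((horizontal distance between stud_a and ring_left below 0.01 m or horizontal distance between stud_a and ring_near below 0.01 m or horizontal distance between stud_a and ring_right below 0.01 m) and (horizontal distance between stud_b and ring_left below 0.01 m or horizontal distance between stud_b and ring_near below 0.01 m or horizontal distance between stud_b and ring_right below 0.01 m) and (horizontal distance between stud_c and ring_left below 0.01 m or horizontal distance between stud_c and ring_near below 0.01 m or horizontal distance between stud_c and ring_right below 0.01 m) and linear speed of each of stud_a, stud_b, stud_c below 0.02 m/s), for 0.2 s.
2. then the keeper is swung to its stop (above 0.72 rad) (value of joint keeper above 0.72 rad), for 0.2 s.
3. then the castle nut is tight: turned past 2.9 rad, its red mark in the green arc (value of joint castle above 2.9 rad), for 0.2 s.
At the end, for the whole second after the job is handed in: Every stud present is at rest, its centre within 10 mm of a ring's centre; the keeper joint is above 0.72 rad; the nut's joint is between 2.9 and 3.95 rad with a slot in line with the cotter hole (nut_slot within 2 mm of cotter_hole, about 8 degrees) (all of step 1 and value of joint keeper above 0.72 rad and value of joint castle between 2.9 and 3.95 rad and horizontal distance between nut_slot and cotter_hole below 0.002 m); the robot touches nothing.
It fails at once if the robot presses on a stud with more than 20 N (contact force between any of the fingers, the arm and stud_a above 20 N or contact force between any of the fingers, the arm and stud_b above 20 N or contact force between any of the fingers, the arm and stud_c above 20 N).
It fails at once if a stud is lifted 10 mm or more off the bench, or tipped more than 0.2 rad (height (world z) of any of stud_a, stud_b, stud_c above 0.01 m or angle between any of stud_a, stud_b, stud_c's own z axis and vertical above 0.2 rad).
It fails at once if the nut is overtightened: the red mark is turned out past the far end of the green arc (beyond 4.0 rad) (value of joint castle above 4 rad).
It fails at once if a neighbour (tray or one of the two bottles) is moved more than 30 mm (distance of any of insert_tray, thread_lock, silicone_oil from where it was at the start of the episode above 0.03 m).
Of stud_a, stud_b, stud_c only 2 to 3 are there at a start; the rules pass over those that are not, and their reading is None.
At some moment in a run one of stud_a, stud_b, stud_c may be knocked a few centimetres aside while the robot is not near it.
Once in a run the grip may slacken for a moment while it holds something.
It also fails if it takes over 210 s, if anything falls off the work surface, if the arm or the gripper's body presses on something with over 40 N, if the wrist force passes 120 N, or if a joint passes its speed limit or range.

## Robot

A 7-joint arm with a two-finger parallel gripper is mounted at the origin on a cart in front of the work surface, level with it; the furniture and walls round the work are solid. World frame = base frame: x ahead of the robot, y to its left, z up, the work surface at z = 0. Lengths are in m, angles in rad, forces in N, time in s.
With the tool pointing down it reaches from about 0.35 to 0.9 m from the base axis. Payload 8.1 kg.
Tool frame: the origin (TCP) lies on the centre line of the jaws, within the pads' length; the fingertips stand 14 mm ahead of it and the grasp point (between the pads) lies 5 mm behind it; z points along the fingers, y is the direction in which the jaws open and shut (so a half turn about z gives the same grasp; the last joint's range is limited). The gripper opens to 92 mm and grips with 3 to 60 N. Pads are 19 mm wide; open, the fingers measure 130 mm over their backs; the gripper's body (75 mm by 190 mm) begins 47 mm behind the grasp point.
Start: joints at [1.208, 0.434, 0.025, 1.573, -0.012, 1.134, -0.075], TCP at [0.161, -0.604, 0.241] pointing down, gripper open.
Joint ranges: [-2.62, 2.62], [-0.44, 2.09], [-1.27, 1.32], [0.08, 2.57], [-1.32, 4.46], [0.12, 2], [-2.74, 2.74]. Speed limits (rad/s): [2.22, 2.22, 3.01, 3.01, 3.14, 3.14, 3.14].

## Interface

Orientations are given as a rotation vector (axis times angle).
In Python, from cell import observe, eyes, arm gives the robot as it stands.
- The arm moves only by the tool step_arm, never from a script. Its argument "series" is a list that holds one entry, the list of rows, each a list of 5 numbers: the finger opening in m, from 0 to 0.0918, then the shift along the world's x, y, z in m, then the turn about the world's z in degrees. In form: [[[hand, dx, dy, dz, spin], ...]]. A call has 1 to 20 rows; each row is the pose to reach, as a shift and turn from the pose measured when the call began; what a row does not reach only later rows make up. A row lasts 1/12 s, in which the tool goes at most 41.7 mm and 7.16 degrees, less where a joint would pass 70% of its speed; a pose out of reach is approached as far as the arm can. A call with a gripper value outside its range is refused whole. The fingers move at their own pace and stop on an object; "squeeze" is the grip in N (left out, the last holds). Time passes only in rows, so rows that repeat a pose let the fingers close. It gives the time, the measured TCP pose, the force and the opening at its end, in the units of the state.
- observe(): the state, without advancing time (a new reading comes with each control period).
- eyes.get_image(name): name is "scene" or "top"; returns (picture, depth): 480x640x3 uint8, red, green, blue; 480x640 float32, m along the optical axis (not along the pixel's ray), 0 where there is no reading.
- eyes.camera_params(name): a dict with "intrinsics" (3x3 intrinsics, pixels), "position" and "attitude" of the camera in the world. Camera axes: x right, y down, z forward; pixel columns grow to the right and rows downward; lengths in m; the calibration is good to about 2 mm. A picture is of the moment at which its call begins. camera_params takes no time and is no camera call.
- arm.sign_off(): hands the job in, once; it reports no verdict.
The state is a dict: "clock": time; "joints": joint angles; "dq": joint speeds; "joint_efforts": joint torques, N m; "position": TCP position; "ee_rot": TCP orientation; "force": force on the tool from outside, world axes, zero at the start; "ft_torque": the same for the moment, N m; "width": opening from 0.0 (shut) to 1.0 (fully open).
Only numpy, scipy, OpenCV 4.12 (cv2) and the standard library are available. Lean on these libraries where they do the work, as an engineer would, in place of code of your own. Each camera call takes 0.05 s, during which the arm holds its last target.

## Working session

There is one attempt and no reset: what is moved stays moved. The work goes in short steps, Python scripts to look and compute and a tool call to move; the robot and the scene stay as the last step left them, time stands still between calls to the robot, and variables do not carry over. Pictures are saved under pics/ and viewed, and the job is handed in when it is done.

Besides the shell and the picture viewer there is one more tool, called after "Request:" by a JSON object that holds its "api" and its "payload". step_arm: Moves the arm, as the interface text tells. Its arguments: {"type":"object","properties":{"series":{"type":"array"},"squeeze":{"type":"number"}},"required":["series"]}

```bash
mkdir -p pics; ls; python3 - <<'E'
from cell import observe, eyes, arm
import cv2
print(observe())
for n in("scene","top"):
    im,d=eyes.get_image(n); print(n,eyes.camera_params(n))
    cv2.imwrite(f"pics/{n}0.png",im[:,:,::-1])
E
```

```text
pics
{'clock': 0.0, 'joints': array([ 1.20841079,  0.4352337 ,  0.02496043,  1.57409492, -0.01160006,
        1.13400631, -0.07510594]), 'dq': array([-0.00073244, -0.00072946, -0.00025273, -0.00116997, -0.00025066,
        0.00084816, -0.00063038]), 'joint_efforts': array([-7.84648455e-04, -6.67851305e+01,  9.84350592e-01, -3.14467835e+01,
       -6.05645031e-02,  4.30360821e-02,  1.94606578e-04]), 'position': array([ 0.16037228, -0.6035638 ,  0.239939  ]), 'ee_rot': array([-3.11359366e+00, -4.06621374e-01,  5.40973192e-04]), 'force': array([-0.35103399, -0.03142922, -0.24960379]), 'ft_torque': array([0.00555831, 0.04359589, 0.00188957]), 'width': 0.9991106955321034}
scene {'intrinsics': array([[452.36874017,   0.        , 323.92118104],
       [  0.        , 452.36874017, 238.93849038],
       [  0.        ,   0.        ,   1.        ]]), 'position': array([0.19499251, 0.45743193, 0.79843003]), 'attitude': array([-0.85570505,  2.61917903, -0.98647737])}
top {'intrinsics': array([[459.76575887,   0.        , 313.93769005],
       [  0.        , 459.76575887, 237.59382719],
       [  0.        ,   0.        ,   1.        ]]), 'position': array([ 0.39892158, -0.02764675,  1.31367902]), 'attitude': array([-2.1801166 ,  2.12248227, -0.12760051])}
```

View pics/scene0.png

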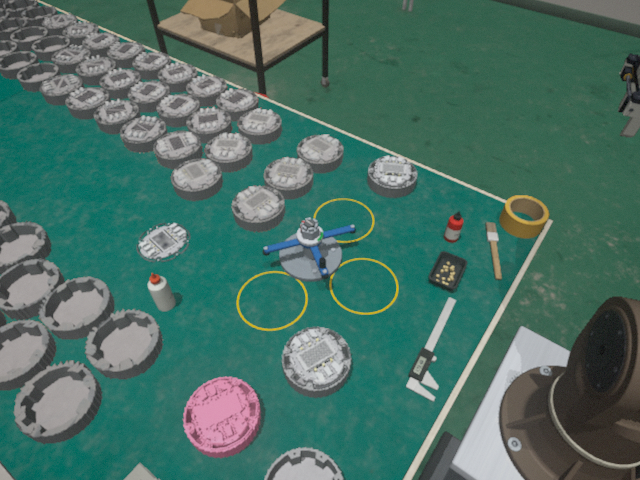

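View pics/top0.png

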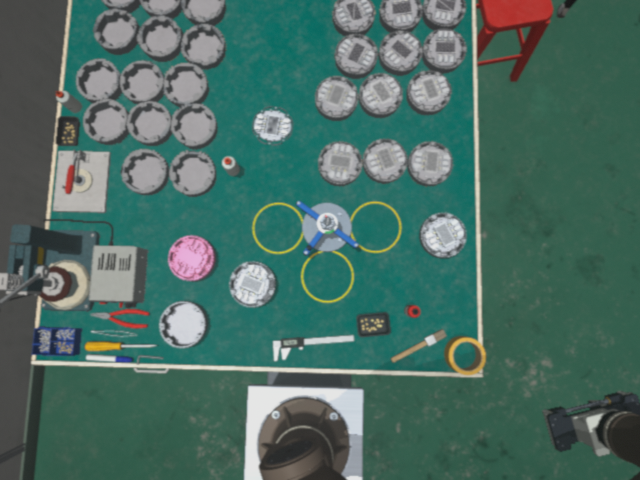

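The top view shows fixture at (327,226) and rings at (278,228), (328,276), (375,227). The stud candidates are:
- (252,284) and (444,235): grey studs with lenses, free-standing.
- (191,258): pink, so a decoy.
- (183,324): looks like an empty housing.
- (273,125): looks like a bare board.
- (340,162), (385,160), (430,162): fixed row.

Next I'll measure these and check them in crops.

```bash
cat > h.py <<'E'
from cell import observe, eyes, arm
import cv2, numpy as np
from scipy.spatial.transform import Rotation as R
def ray(n,u,v,z,P=None):
    P=P or eyes.camera_params(n); K=P["intrinsics"]; A=R.from_rotvec(P["attitude"]).as_matrix()
    d=A@np.array([(u-K[0,2])/K[0,0],(v-K[1,2])/K[1,1],1]); o=P["position"]
    return o+d*(z-o[2])/d[2]
def proj(n,p):
    P=eyes.camera_params(n); K=P["intrinsics"]; A=R.from_rotvec(P["attitude"]).as_matrix()
    c=A.T@(np.array(p)-P["position"]); q=K@c/c[2]; return q[:2]
def rays(n,uv,z):
    return np.array([ray(n,u,v,z)[:2] for u,v in uv])
def circ(p):
    A=np.c_[2*p,np.ones(len(p))]; s=np.linalg.lstsq(A,(p**2).sum(1),rcond=None)[0]
    return s[0],s[1],np.sqrt(s[2]+s[0]**2+s[1]**2)
E
python3 - <<'E'
from h import *
for u,v in [(252,284),(444,235),(191,258),(183,324),(273,125),(340,162),(385,160),(430,162)]: print(u,v,ray("top",u,v,.045).round(3))
im,d=eyes.get_image("top"); sc,ds=eyes.get_image("scene")
def crop(i,u,v,r=40): return cv2.resize(i[max(v-r,0):v+r,u-r:u+r],(260,260),interpolation=cv2.INTER_CUBIC)
row=lambda i,l:np.hstack([crop(i,*c) for c in l])
cv2.imwrite("pics/c1.png",np.vstack([row(im,[(252,284),(444,235),(183,324)]),row(sc,[(317,360),(392,175),(163,241)])])[:,:,::-1])
hsv=cv2.cvtColor(im,cv2.COLOR_RGB2HSV)
m=cv2.inRange(hsv,(20,130,110),(35,255,255))
cv2.imwrite("pics/m.png",m)
for n,i,cs in(("top",im,[(278,228),(328,276),(375,227)]),("scene",sc,[(272,300),(364,286),(344,220)])):
    m=cv2.inRange(cv2.cvtColor(i,cv2.COLOR_RGB2HSV),(20,110,100),(35,255,255))
    k,lab,st,ce=cv2.connectedComponentsWithStats(m)
    for j in range(1,k):
        if st[j,4]>60:
            vs,us=np.where(lab==j); print(n,st[j],np.round(circ(rays(n,np.c_[us,vs],0)),4))
E
```

```text
252 284 [0.428 0.153 0.045]
444 235 [ 0.578 -0.375  0.045]
191 258 [0.495 0.325 0.045]
183 324 [0.315 0.336 0.045]
273 125 [0.884 0.112 0.045]
340 162 [ 0.78  -0.082  0.045]
385 160 [ 0.789 -0.21   0.045]
430 162 [ 0.786 -0.337  0.045]
top [252 203  51  51 249] [0.5932 0.0913 0.072 ]
top [351 202  50  51 251] [ 0.6035 -0.1887  0.0721]
top [301 251  53  52 262] [ 0.4585 -0.054   0.0722]
top [447 337  39  38 440] [ 0.2473 -0.4472  0.0472]
top [ 85 342  36   9 293] [0.2452 0.5716 0.0287]
scene [501 195  48  43 916] [ 0.2542 -0.4663  0.055 ]
scene [313 198  62  45 243] [ 0.604  -0.1892  0.0722]Traceback (most recent call last):
  File "<stdin>", line 15, in <module>
  File "h.py", line 12, in rays
    return np.array([ray(n,u,v,z)[:2] for u,v in uv])
                     ~~~^^^^^^^^^
  File "h.py", line 5, in ray
    P=P or eyes.camera_params(n); K=P["intrinsics"]; A=R.from_rotvec(P["attitude"]).as_matrix()
           ~~~~~~~~~~~~~~~~~~^^^
ValueError: time passes only in moves, steps and waits
```

View pics/c1.png

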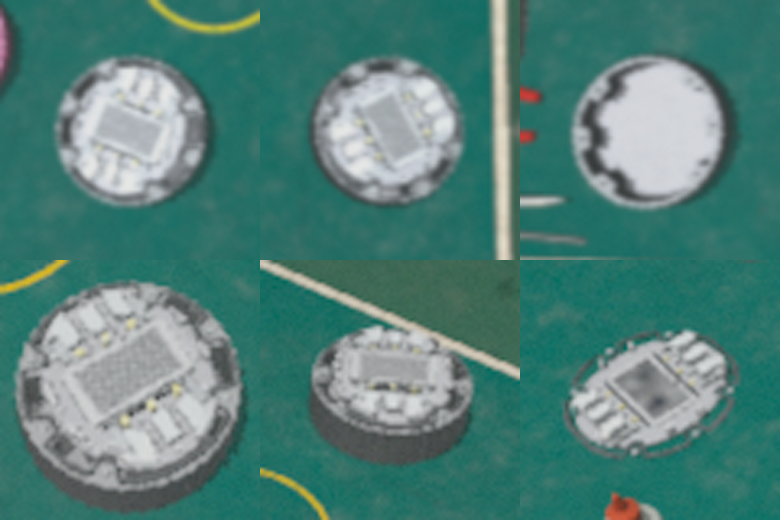

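Two studs are present: (252,284) and (444,235). The item at (183,324) is a bare housing and (163,241) in scene is a flat board. Now I'll measure the studs, neighbours and tool axes more exactly.

```bash
cat > cache.py <<'E'
from cell import eyes
import pickle
pickle.dump({n:eyes.camera_params(n) for n in("scene","top")},open("cp.pkl","wb"))
E
python3 cache.py
sed -i 's/P=P or eyes.camera_params(n)/P=CP[n]/; s/P=eyes.camera_params(n)/P=CP[n]/' h.py
sed -i '3a import pickle; CP=pickle.load(open("cp.pkl","rb"))' h.py
cat >> h.py <<'E'
def cloud(n,d):
    P=CP[n];K=P["intrinsics"];A=R.from_rotvec(P["attitude"]).as_matrix()
    v,u=np.mgrid[0:480,0:640]
    c=np.stack([(u-K[0,2])/K[0,0]*d,(v-K[1,2])/K[1,1]*d,d],-1)
    w=c@A.T+P["position"]; w[d<=0]=np.nan; return w
def stud(n,w,guess,r=.1):
    # hi points near guess; min enclosing circle
    s=(np.hypot(w[...,0]-guess[0],w[...,1]-guess[1])<r)&(w[...,2]>.03)&(w[...,2]<.055)
    k,lab,st,ce=cv2.connectedComponentsWithStats(s.astype(np.uint8))
    if k<2: return None
    j=1+np.argmax(st[1:,4]); p=w[lab==j][:,:2].astype(np.float32)
    (x,y),rr=cv2.minEnclosingCircle(p); return x,y,rr,len(p),np.median(w[lab==j][:,2]),p.mean(0)
E
python3 - <<'E'
from h import *
o=observe(); A=R.from_rotvec(o["ee_rot"]).as_matrix(); print(A.round(3),o["clock"])
for n in("top","scene"):
    im,d=eyes.get_image(n); w=cloud(n,d)
    for g in[(.428,.153),(.578,-.375)]: print(n,stud(n,w,g))
    cs=dict(top=[("tray",373,324),("lock",414,311),("oil",229,166)],scene=[("tray",447,271),("lock",454,225),("oil",160,290)])[n]
    for c,u,v in cs: print(c,w[v,u].round(3))
    m=cv2.inRange(cv2.cvtColor(im,cv2.COLOR_RGB2HSV),(20,110,100),(35,255,255))
    k,lab,st,ce=cv2.connectedComponentsWithStats(m)
    for j in range(1,k):
        if st[j,4]>60:
            vs,us=np.where(lab==j); print(n,st[j],np.round(circ(rays(n,np.c_[us,vs],0)),4))
    s=(np.hypot(w[...,0]-.598,w[...,1]+.049)<.12)&(w[...,2]>.075)
    for lo,hi in((.08,.095),(.095,.12)):
        q=w[s&(w[...,2]>lo)&(w[...,2]<hi)]; print(lo,len(q),q.mean(0),q.min(0),q.max(0))
E
```

```text
[[ 0.966  0.257 -0.   ]
 [ 0.257 -0.966  0.001]
 [-0.    -0.001 -1.   ]] 0.2
top (0.4291157126426697, 0.15556657314300537, 0.06339827179908752, 1452, np.float64(0.04275266527988031), array([0.42879438, 0.1551725 ], dtype=float32))
top (0.5802437663078308, -0.37482303380966187, 0.06470450013875961, 1434, np.float64(0.04272122421333169), array([ 0.58013266, -0.37324914], dtype=float32))
tray [ 0.327 -0.186  0.004]
lock [ 0.368 -0.284  0.085]
oil [0.75  0.226 0.08 ]
top [253 203  50  51 247] [0.5932 0.0912 0.072 ]
top [351 202  50  51 254] [ 0.6035 -0.1887  0.0721]
top [301 251  53  52 264] [ 0.4585 -0.054   0.0723]
top [447 337  39  38 441] [ 0.2472 -0.4472  0.0472]
top [ 85 342  36   9 293] [0.2451 0.5714 0.0288]
0.08 85 [ 0.57640784 -0.03493113  0.08395236] [ 0.5245512  -0.07351813  0.08003292] [0.62260588 0.00612538 0.09476898]
0.095 160 [ 0.59708524 -0.04710827  0.10761845] [ 0.57855038 -0.0671921   0.09522339] [ 0.61526198 -0.02700811  0.11664798]
scene (0.4302842617034912, 0.15554875135421753, 0.0641326755285263, 3236, np.float64(0.04245165369454995), array([0.42685124, 0.15952066], dtype=float32))
scene (0.5823341608047485, -0.3748396337032318, 0.06496663391590118, 1253, np.float64(0.042084849715186445), array([ 0.577075 , -0.3661615], dtype=float32))
tray [ 0.329 -0.192  0.003]
lock [ 0.364 -0.272  0.06 ]
oil [0.747 0.236 0.07 ]
scene [501 195  48  43 912] [ 0.2544 -0.4663  0.0549]
scene [313 198  62  45 243] [ 0.604  -0.1892  0.0722]
scene [329 258  70  57 419] [ 0.4588 -0.0542  0.0722]
scene [236 271  72  60 446] [0.5939 0.0909 0.0721]
0.08 156 [ 0.57308706 -0.02790224  0.08615208] [ 0.5242853  -0.07158539  0.08000246] [0.61959782 0.00740695 0.09486335]
0.095 257 [ 0.59585024 -0.04389755  0.1073717 ] [ 0.57964702 -0.06501483  0.0951758 ] [ 0.61921483 -0.02832546  0.115636  ]
```

Request:
{"api": "step_arm", "payload": {"series": [[[0.07,0.041,0.013,0,7],[0.07,0.082,0.026,0,14],[0.07,0.123,0.039,0,21],[0.07,0.164,0.052,0,28],[0.07,0.205,0.065,0,35],[0.07,0.246,0.078,0,42],[0.07,0.287,0.091,0,49],[0.07,0.328,0.104,0,56],[0.07,0.369,0.117,0,62],[0.07,0.409,0.13,0,68],[0.07,0.409,0.13,0,68],[0.07,0.409,0.13,-0.03,68],[0.07,0.409,0.13,-0.06,68],[0.07,0.409,0.13,-0.06,68]]]}}

```text
clock: 1.47
position: [0.5668, -0.472, 0.1736]
ee_rot: [-2.347, -2.073, 0.005]
force: [-0.4, 0.8, -1.5]
width: 0.765
```

Request:
{"api": "step_arm", "payload": {"series": [[[0.07,0.002,-0.003,-0.03,0],[0.07,0.002,-0.003,-0.06,0],[0.07,0.002,-0.003,-0.09,0],[0.07,0.002,-0.003,-0.115,0],[0.07,0.002,-0.003,-0.13,0],[0.07,0.002,-0.003,-0.142,0],[0.07,0.002,-0.003,-0.149,0],[0.07,0.002,-0.003,-0.151,0],[0.07,0.002,-0.003,-0.151,0]]]}}

```text
clock: 2.22
position: [0.5693, -0.4753, 0.0234]
ee_rot: [-2.348, -2.074, 0.004]
force: [0.2, 0.3, 0.7]
width: 0.763
```

```bash
python3 - <<'E'
from h import *
o=observe(); print(o["joints"].round(2),o["position"],o["width"])
im,d=eyes.get_image("top"); print(stud("top",cloud("top",d),(.581,-.375)))
a=im[150:350,350:550]
cv2.imwrite("pics/p1.png",cv2.resize(a,(600,600))[:,:,::-1])
E
```

```text
[ 0.77  0.85 -0.26  1.41  0.24  0.93  0.32] [ 0.56926566 -0.47532859  0.023436  ] 0.7634594815073046
(0.58107990026474, -0.37447911500930786, 0.06416139006614685, 1434, np.float64(0.042905046730298046), array([ 0.5803451 , -0.37335056], dtype=float32))
```

View pics/p1.png

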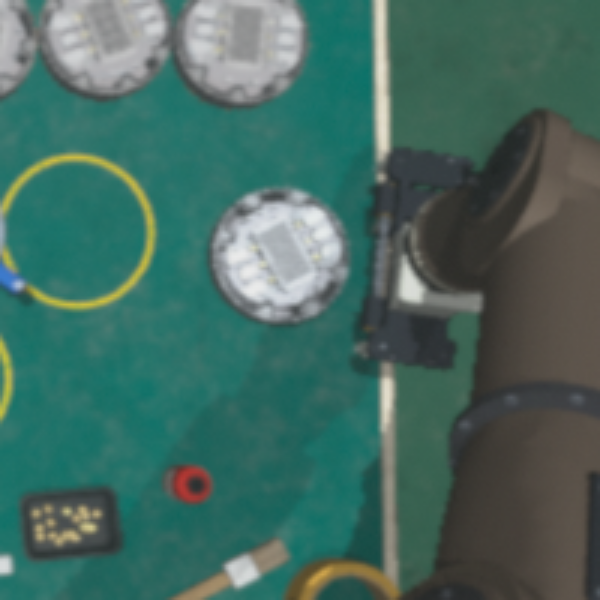

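Request:
{"api": "step_arm", "payload": {"series": [[[0.07,0.001,0.008,0,0],[0.07,0.002,0.016,0,0],[0.07,0.003,0.023,0,0],[0.07,0.0033,0.028,0,0],[0.07,0.0036,0.03,0,0],[0.07,0.0038,0.032,0,0],[0.07,0.004,0.034,0,0],[0.07,0.0043,0.036,0,0],[0.07,0.0046,0.038,0,0],[0.07,0.0048,0.04,0,0],[0.07,0.005,0.042,0,0],[0.07,0.0053,0.044,0,0],[0.07,0.0055,0.046,0,0],[0.07,0.006,0.05,0,0],[0.07,0.0065,0.054,0,0],[0.07,0.007,0.058,0,0],[0.07,0.0074,0.062,0,0]]]}}

```text
clock: 3.68
position: [0.5771, -0.4127, 0.024]
ee_rot: [-2.348, -2.074, 0.004]
force: [0.0, -1.3, -0.8]
width: 0.763
```

```bash
python3 - <<'E'
from h import *
o=observe(); print(o["joints"].round(2),o["position"],o["width"],o["force"])
im,d=eyes.get_image("top"); print(stud("top",cloud("top",d),(.585,-.35),.075))
im,d=eyes.get_image("scene"); print(stud("scene",cloud("scene",d),(.585,-.35),.075))
E
```

```text
[ 0.7   0.8  -0.26  1.51  0.24  0.88  0.23] [ 0.5771259  -0.41274158  0.02395368] 0.7633899078870655 [ 0.02652381 -1.29472732 -0.78423796]
(0.5850615501403809, -0.34986671805381775, 0.06339142471551895, 1304, np.float64(0.04339748058880044), array([ 0.5848922, -0.3446174], dtype=float32))
(0.5842985510826111, -0.35498568415641785, 0.07104666531085968, 1382, np.float64(0.04209099951378542), array([ 0.5817236, -0.345795 ], dtype=float32))
```

Request:
{"api": "step_arm", "payload": {"series": [[[0.07,0.0004,0.003,0,0],[0.07,0.0008,0.007,0,0],[0.07,0.0015,0.012,0,0],[0.07,0.002,0.018,0,0],[0.07,0.003,0.024,0,0],[0.07,0.0035,0.03,0,0],[0.07,0.0042,0.036,0,0],[0.07,0.005,0.042,0,0],[0.07,0.0057,0.048,0,0],[0.07,0.0064,0.054,0,0],[0.07,0.007,0.06,0,0],[0.07,0.0078,0.066,0,0],[0.07,0.0085,0.072,0,0],[0.07,0.0092,0.078,0,0],[0.07,0.01,0.084,0,0],[0.07,0.0107,0.09,0,0],[0.07,0.0114,0.096,0,0],[0.07,0.012,0.101,0,0],[0.07,0.0125,0.105,0,0],[0.07,0.0128,0.108,0,0]]]}}

```text
clock: 5.45
position: [0.5903, -0.3031, 0.024]
ee_rot: [-2.346, -2.076, 0.003]
force: [-0.9, -2.6, 0.1]
width: 0.763
```

Request:
{"api": "step_arm", "payload": {"series": [[[0.07,0.0005,0.004,0,0],[0.07,0.001,0.008,0,0],[0.07,0.0015,0.013,0,0],[0.07,0.002,0.018,0,0],[0.07,0.0027,0.023,0,0],[0.07,0.0033,0.028,0,0],[0.07,0.0039,0.033,0,0],[0.07,0.0044,0.037,0,0],[0.07,0.0048,0.04,0,0],[0.07,0.005,0.042,0,0],[0.07,0.005,0.042,0,0]]]}}

```text
clock: 6.37
position: [0.5955, -0.2603, 0.024]
ee_rot: [-2.345, -2.076, 0.002]
force: [-0.6, 0.8, 0.4]
width: 0.76
```

```bash
python3 - <<'E'
from h import *
o=observe(); print(o["joints"].round(2),o["position"],o["width"],o["force"])
im,d=eyes.get_image("top"); print(stud("top",cloud("top",d),(.6,-.2),.08))
cv2.imwrite("pics/p2.png",cv2.resize(im[150:350,300:500],(600,600))[:,:,::-1])
im,d=eyes.get_image("scene"); print(stud("scene",cloud("scene",d),(.60,-.2),.08))
E
```

```text
[ 0.5   0.72 -0.26  1.68  0.24  0.78  0.01] [ 0.59546185 -0.26031567  0.02399221] 0.7601521180206858 [-0.58474694  0.80533596  0.37009506]
(0.603441596031189, -0.19907039403915405, 0.06388211250305176, 1217, np.float64(0.04346437987548901), array([ 0.60342604, -0.19039197], dtype=float32))
(0.5983411073684692, -0.20707792043685913, 0.07380925863981247, 1633, np.float64(0.04226985875749156), array([ 0.59967595, -0.19651249], dtype=float32))
```

View pics/p2.png

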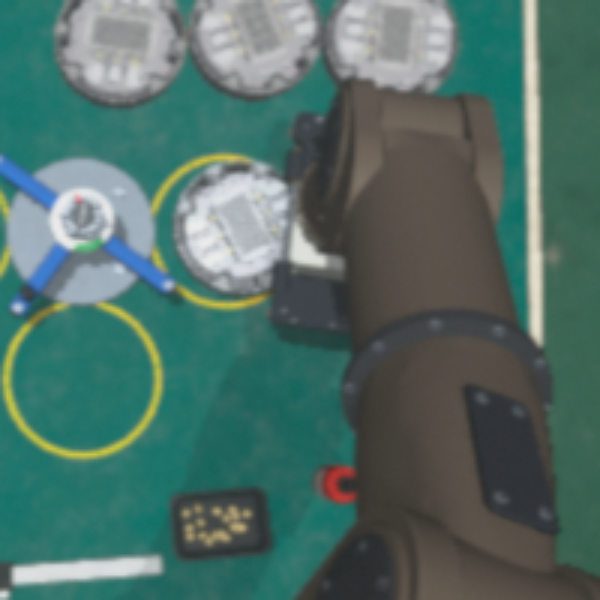

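The stud sits about 9 mm short of the ring centre and is correctly aligned. I'll finish the push, back off and lift.

Request:
{"api": "step_arm", "payload": {"series": [[[0.07,0.0003,0.002,0,0],[0.07,0.0005,0.004,0,0],[0.07,0.0007,0.006,0,0],[0.07,0.0009,0.0075,0,0],[0.07,0.001,0.0085,0,0],[0.07,0.001,0.0085,0,0],[0.07,0,0,0,0],[0.07,-0.002,-0.015,0,0],[0.07,-0.004,-0.035,0,0],[0.07,-0.006,-0.05,0,0],[0.07,-0.006,-0.05,0.02,0],[0.07,-0.006,-0.05,0.05,0],[0.07,-0.006,-0.05,0.09,0],[0.07,-0.006,-0.05,0.13,0],[0.07,-0.006,-0.05,0.17,0],[0.07,-0.006,-0.05,0.2,0],[0.07,-0.006,-0.05,0.2,0]]]}}

```text
clock: 7.88
position: [0.5921, -0.3132, 0.2319]
ee_rot: [2.353, 2.08, 0.005]
force: [1.5, -0.7, -0.3]
width: 0.764
```

```bash
python3 - <<'E'
from h import *
o=observe(); print(o["joints"].round(2),o["position"],o["width"],o["force"])
im,d=eyes.get_image("scene"); w=cloud("scene",d); print(stud("scene",w,(.6035,-.189),.08),stud("scene",w,(.43,.155)))
E
```

```text
[ 0.6   0.54 -0.3   1.44  0.16  1.18  0.15] [ 0.5921439  -0.31319819  0.23191478] 0.7642940029960378 [ 1.50372429 -0.69093008 -0.30448154]
(0.6052811145782471, -0.19000940024852753, 0.06449902057647705, 1497, np.float64(0.042315216050814564), array([ 0.6017324 , -0.18435442], dtype=float32)) (0.4302631616592407, 0.15538090467453003, 0.06390994787216187, 3250, np.float64(0.042313888336126204), array([0.42685682, 0.15971588], dtype=float32))
```

Request:
{"api": "step_arm", "payload": {"series": [[[0.07,-0.016,0.031,0,-5.5],[0.07,-0.032,0.062,0,-11],[0.07,-0.048,0.094,0,-16.5],[0.07,-0.064,0.125,0,-22],[0.07,-0.08,0.156,0,-27.5],[0.07,-0.096,0.187,0,-33],[0.07,-0.112,0.219,0,-39],[0.07,-0.128,0.25,0,-44.5],[0.07,-0.144,0.281,0,-50],[0.07,-0.16,0.312,0,-55.5],[0.07,-0.176,0.344,0,-61],[0.07,-0.192,0.375,0,-66.5],[0.07,-0.208,0.406,0,-72],[0.07,-0.224,0.437,0,-78],[0.07,-0.24,0.4685,0,-83],[0.07,-0.24,0.4685,0,-83],[0.07,-0.24,0.4685,0,-83]]]}}

```text
clock: 9.35
position: [0.3501, 0.1565, 0.2277]
ee_rot: [-3.141, -0.004, -0.003]
force: [0.3, -0.7, -0.6]
width: 0.759
```

```bash
python3 - <<'E'
from h import *
o=observe(); print(o["joints"].round(2),o["position"],o["ee_rot"],o["width"],o["force"])
im,d=eyes.get_image("top"); w=cloud("top",d); print(stud("top",w,(.6035,-.189),.08))
E
```

```text
[-0.16  0.08 -0.42  2.1   0.04  0.96 -2.17] [0.35007449 0.1564988  0.22773758] [-3.14093155e+00 -4.05452003e-03 -2.84517352e-03] 0.7594784432186559 [ 0.2566998  -0.71355696 -0.61516126]
(0.6041747331619263, -0.18973924219608307, 0.06341240555047989, 1404, np.float64(0.042550091490704434), array([ 0.6033752 , -0.18906847], dtype=float32))
```

Request:
{"api": "step_arm", "payload": {"series": [[[0.07,-0.001,-0.001,-0.035,0],[0.07,-0.001,-0.001,-0.07,0],[0.07,-0.001,-0.001,-0.105,0],[0.07,-0.001,-0.001,-0.135,0],[0.07,-0.001,-0.001,-0.16,0],[0.07,-0.001,-0.001,-0.18,0],[0.07,-0.001,-0.001,-0.194,0],[0.07,-0.001,-0.001,-0.202,0],[0.07,-0.001,-0.001,-0.205,0],[0.07,-0.001,-0.001,-0.205,0]]]}}

```text
clock: 10.23
position: [0.3499, 0.1532, 0.0222]
ee_rot: [3.141, 0.001, 0.001]
force: [-1.2, 0.4, 0.3]
width: 0.765
```

```bash
python3 - <<'E'
from h import *
o=observe(); print(o["joints"].round(2),o["position"],o["ee_rot"],o["width"],o["force"])
im,d=eyes.get_image("scene"); w=cloud("scene",d); print(stud("scene",w,(.43,.155)))
E
```

```text
[-0.32  0.44 -0.29  2.34  0.33  0.39 -2.47] [0.34989426 0.15323961 0.02224731] [3.14080999e+00 9.34793386e-04 1.23299276e-03] 0.7650254016297874 [-1.16909501  0.43276223  0.30708887]
(0.43074455857276917, 0.15546752512454987, 0.06391643732786179, 2000, np.float64(0.043927138576329905), array([0.445623  , 0.16496858], dtype=float32))
```

Request:
{"api": "step_arm", "payload": {"series": [[[0.07,0.004,0.002,0.001,0],[0.07,0.008,0.002,0.001,0],[0.07,0.01,0.002,0.001,0],[0.07,0.012,0.002,0.001,0],[0.07,0.014,0.002,0.001,0],[0.07,0.016,0.002,0.001,0],[0.07,0.018,0.002,0.001,0],[0.07,0.02,0.002,0.001,0],[0.07,0.022,0.002,0.001,0],[0.07,0.025,0.002,0.001,0],[0.07,0.029,0.002,0.001,0],[0.07,0.034,0.002,0.001,0],[0.07,0.039,0.002,0.001,0],[0.07,0.045,0.002,0.001,0],[0.07,0.051,0.002,0.001,0],[0.07,0.057,0.002,0.001,0],[0.07,0.063,0.002,0.001,0],[0.07,0.069,0.002,0.001,0],[0.07,0.074,0.002,0.001,0],[0.07,0.078,0.002,0.001,0]]]}}

```text
clock: 11.95
position: [0.4264, 0.1552, 0.0235]
ee_rot: [3.14, 0.002, -0.002]
force: [-7.3, 0.3, 7.7]
width: 0.762
```

Request:
{"api": "step_arm", "payload": {"series": [[[0.07,0.003,0,0,0],[0.07,0.007,0,0,0],[0.07,0.012,0,0,0],[0.07,0.018,0,0,0],[0.07,0.024,0,0,0],[0.07,0.03,0,0,0],[0.07,0.036,0,0,0],[0.07,0.042,0,0,0],[0.07,0.048,0,0,0],[0.07,0.054,0,0,0],[0.07,0.06,0,0,0],[0.07,0.066,0,0,0],[0.07,0.072,0,0,0],[0.07,0.078,0,0,0],[0.07,0.084,0,0,0],[0.07,0.089,0,0,0],[0.07,0.093,0,0,0],[0.07,0.096,0,0,0],[0.07,0.098,0,0,0]]]}}

```text
clock: 13.53
position: [0.5225, 0.155, 0.0232]
ee_rot: [3.139, 0.003, -0.008]
force: [-7.6, 0.4, 8.7]
width: 0.762
```

```bash
python3 - <<'E'
from h import *
o=observe(); print(o["joints"].round(2),o["position"],o["ee_rot"],o["width"],o["force"])
for n in("scene","top"):
    im,d=eyes.get_image(n); w=cloud(n,d); print(n,stud(n,w,(.59,.155),.08),stud(n,w,(.6035,-.189),.08))
    cv2.imwrite(f"pics/p3{n}.png",im[:,:,::-1])
E
```

```text
[-0.16  0.61 -0.32  1.95  0.31  0.63 -2.24] [0.52246157 0.15499556 0.02315606] [ 3.1387977   0.0031833  -0.00842546] 0.7615134904767041 [-7.58137312  0.44503813  8.65102589]
scene (0.6243466734886169, 0.17335280776023865, 0.04444880038499832, 481, np.float64(0.0419368709663861), array([0.6171158 , 0.17869452], dtype=float32)) (0.6045116186141968, -0.1903809905052185, 0.06474853307008743, 1492, np.float64(0.04255009889292982), array([ 0.6018013 , -0.18422003], dtype=float32))
top (0.6040559411048889, 0.1405971646308899, 0.05690770596265793, 516, np.float64(0.04289761223692068), array([0.6080511, 0.1332762], dtype=float32)) (0.6045511364936829, -0.18983696401119232, 0.06346632540225983, 1397, np.float64(0.042894703548302715), array([ 0.60325235, -0.18911934], dtype=float32))
```

View pics/p3top.png

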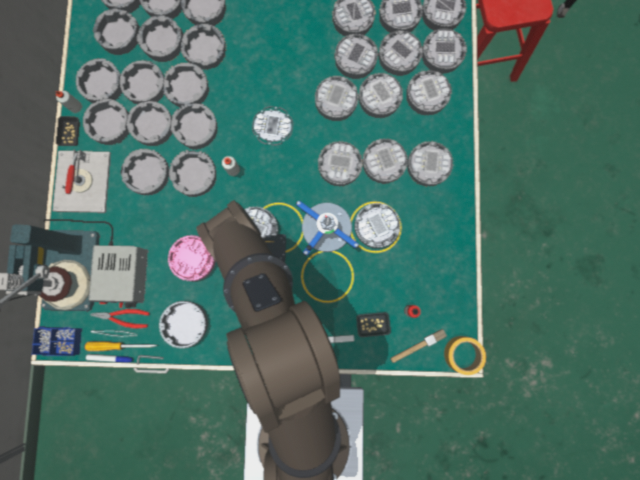

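Request:
{"api": "step_arm", "payload": {"series": [[[0.07,0.004,0,0,0],[0.07,0,0,0,0],[0.07,-0.01,0,0,0],[0.07,-0.025,0,0,0],[0.07,-0.04,0,0,0],[0.07,-0.045,0,0.02,0],[0.07,-0.045,0,0.05,0],[0.07,-0.045,0,0.085,0],[0.07,-0.045,0,0.12,0],[0.07,-0.045,0,0.15,0],[0.07,-0.045,0,0.15,7],[0.07,-0.045,0,0.15,14],[0.07,-0.045,0,0.15,14]]]}}

```text
clock: 14.72
position: [0.4775, 0.1549, 0.1736]
ee_rot: [3.113, 0.394, -0.005]
force: [-0.1, -0.1, 0.4]
width: 0.765
```

```bash
python3 - <<'E'
from h import *
o=observe(); print(o["joints"].round(2),o["position"],o["ee_rot"],o["width"],o["force"])
for n in("scene","top"):
    im,d=eyes.get_image(n); w=cloud(n,d); print(n,stud(n,w,(.59,.155),.08),stud(n,w,(.6035,-.189),.08))
E
```

```text
[-0.06  0.35 -0.46  1.92  0.2   0.91 -1.94] [0.47748583 0.15485964 0.17363254] [ 3.1132982   0.39436864 -0.00469373] 0.7653248080888294 [-0.0625063  -0.07604808  0.39600239]
scene (0.5875621438026428, 0.15616130828857422, 0.06410137563943863, 1253, np.float64(0.04073575298358523), array([0.5915072 , 0.17993908], dtype=float32)) (0.6057511568069458, -0.19043132662773132, 0.06518770754337311, 1496, np.float64(0.04235629662986706), array([ 0.6015587 , -0.18421307], dtype=float32))
top (0.5891649723052979, 0.1545572578907013, 0.06211395189166069, 1087, np.float64(0.04382442034313061), array([0.5952021 , 0.15221804], dtype=float32)) (0.604158341884613, -0.19015651941299438, 0.06345225870609283, 1401, np.float64(0.042753703822672406), array([ 0.60344267, -0.1889862 ], dtype=float32))
```

Request:
{"api": "step_arm", "payload": {"series": [[[0.07,0.009,0.009,0,7],[0.07,0.018,0.018,0,14],[0.07,0.027,0.027,0,21],[0.07,0.036,0.036,0,28],[0.07,0.045,0.045,0,35],[0.07,0.054,0.054,0,42],[0.07,0.063,0.063,0,49],[0.07,0.072,0.072,0,56],[0.07,0.081,0.081,0,63],[0.07,0.09,0.09,0,70],[0.07,0.102,0.1,0,76],[0.07,0.102,0.1,0,80.5],[0.07,0.102,0.1,0,80.5],[0.07,0.102,0.1,-0.04,80.5],[0.07,0.102,0.1,-0.075,80.5],[0.07,0.102,0.1,-0.105,80.5],[0.07,0.102,0.1,-0.125,80.5],[0.07,0.102,0.1,-0.14,80.5],[0.07,0.102,0.1,-0.149,80.5],[0.07,0.102,0.1,-0.149,80.5]]]}}

```text
clock: 16.48
position: [0.5782, 0.2541, 0.0222]
ee_rot: [2.134, 2.299, -0.007]
force: [-0.8, -0.1, 0.5]
width: 0.759
```

```bash
python3 - <<'E'
from h import *
o=observe(); print(o["joints"].round(2),o["position"],o["ee_rot"],o["width"],o["force"])
for n in("scene","top"):
    im,d=eyes.get_image(n); w=cloud(n,d); print(n,stud(n,w,(.588,.155),.08))
E
```

```text
[-0.09  0.78 -0.65  1.71  0.61  0.86 -0.93] [0.57820009 0.25407477 0.02216094] [ 2.1340811   2.29864679 -0.0065358 ] 0.7585835618520109 [-0.77700019 -0.14627577  0.5372929 ]
scene (0.586500883102417, 0.15150965750217438, 0.06407490372657776, 1951, np.float64(0.045065224157346706), array([0.57793313, 0.14636797], dtype=float32))
top (0.6016665101051331, 0.14664389193058014, 0.05980013310909271, 378, np.float64(0.040893403135632944), array([0.6188183, 0.1359206], dtype=float32))
```

Request:
{"api": "step_arm", "payload": {"series": [[[0.07,0.001,-0.01,0.001,0],[0.07,0.002,-0.02,0.001,0],[0.07,0.003,-0.026,0.001,0],[0.07,0.003,-0.029,0.001,0],[0.07,0.003,-0.031,0.001,0],[0.07,0.003,-0.033,0.001,0],[0.07,0.0035,-0.035,0.001,0],[0.07,0.0035,-0.037,0.001,0],[0.07,0.004,-0.039,0.001,0],[0.07,0.004,-0.041,0.001,0],[0.07,0.0045,-0.044,0.001,0],[0.07,0.005,-0.048,0.001,0],[0.07,0.0055,-0.053,0.001,0],[0.07,0.006,-0.058,0.001,0],[0.07,0.0065,-0.063,0.001,0],[0.07,0.007,-0.068,0.001,0],[0.07,0.0075,-0.073,0.001,0],[0.07,0.008,-0.078,0.001,0],[0.07,0.0085,-0.082,0.001,0],[0.07,0.0085,-0.085,0.001,0]]]}}

```text
clock: 18.25
position: [0.5882, 0.1694, 0.0257]
ee_rot: [2.133, 2.298, -0.001]
force: [0.6, 3.1, -0.4]
width: 0.764
```

```bash
python3 - <<'E'
from h import *
o=observe(); print(o["joints"].round(2),o["position"],o["ee_rot"],o["width"],o["force"])
for n in("scene","top"):
    im,d=eyes.get_image(n); w=cloud(n,d); print(n,stud(n,w,(.591,.105),.08))
E
```

```text
[ 0.06  0.76 -0.66  1.77  0.61  0.83 -0.82] [0.58824529 0.16941256 0.02567137] [ 2.13286781e+00  2.29821783e+00 -1.01594623e-03] 0.7637967379968639 [ 0.56244904  3.09499908 -0.44805739]
scene (0.5800005197525024, 0.07149413228034973, 0.049479179084300995, 548, np.float64(0.04203713455232716), array([0.57902294, 0.07425009], dtype=float32))
top (0.6321439743041992, 0.08487649261951447, 0.04024162143468857, 151, np.float64(0.040071512723361735), array([0.6345936 , 0.08146787], dtype=float32))
```

Request:
{"api": "step_arm", "payload": {"series": [[[0.07,0,-0.003,0,0],[0.07,0,-0.007,0,0],[0.07,0.0005,-0.011,0,0],[0.07,0.0005,-0.013,0,0],[0.07,0.0005,-0.0145,0,0],[0.07,0.0005,-0.0145,0,0],[0.07,0,-0.005,0,0],[0.07,-0.001,0.01,0,0],[0.07,-0.002,0.025,0,0],[0.07,-0.002,0.035,0,0],[0.07,-0.002,0.04,0.02,0],[0.07,-0.002,0.04,0.05,0],[0.07,-0.002,0.04,0.085,0],[0.07,-0.002,0.04,0.12,0],[0.07,-0.002,0.04,0.16,0],[0.07,-0.002,0.06,0.2,0],[0.07,-0.002,0.1,0.2,0],[0.07,-0.002,0.12,0.2,0],[0.07,-0.002,0.12,0.2,0]]]}}

```text
clock: 19.93
position: [0.5843, 0.2954, 0.227]
ee_rot: [2.128, 2.306, 0.003]
force: [-0.9, 0.0, -0.7]
width: 0.766
```

```bash
python3 - <<'E'
from h import *
o=observe(); print(o["joints"].round(2),o["position"],o["ee_rot"],o["width"],o["force"])
ims=[]
for n in("scene","top"):
    im,d=eyes.get_image(n); w=cloud(n,d); print(n,stud(n,w,(.5935,.091),.08),stud(n,w,(.6035,-.189),.08))
    u,v=proj(n,(.56,-.03,.07)).astype(int); s=95 if n=="scene" else 65
    ims.append(cv2.resize(im[v-s:v+s,u-s:u+s],(400,400),interpolation=cv2.INTER_CUBIC)); print(u,v)
    s=(np.hypot(w[...,0]-.53,w[...,1]-.006)<.025)&(w[...,2]>.075)
    print("knob",w[s].mean(0),s.sum(),w[s].min(0),w[s].max(0))
cv2.imwrite("pics/p4.png",np.hstack(ims)[:,:,::-1])
E
```

```text
[-0.08  0.61 -0.77  1.47  0.44  1.24 -0.82] [0.58431171 0.29543791 0.22698391] [2.1275799  2.30566401 0.00329321] 0.7664668214154124 [-0.9430497   0.0108671  -0.74861747]
scene (0.5938760042190552, 0.09228816628456116, 0.06441638618707657, 2367, np.float64(0.042381520339586976), array([0.5895588 , 0.09688552], dtype=float32)) (0.6067783236503601, -0.1889520287513733, 0.06523466110229492, 1489, np.float64(0.042336037290888195), array([ 0.60181695, -0.18440013], dtype=float32))
318 249
knob [0.52965757 0.00105092 0.08500466] 53 [ 0.52430372 -0.00662022  0.07693135] [0.53760883 0.00694006 0.08966288]
top (0.5937541723251343, 0.09320903569459915, 0.0635683685541153, 1387, np.float64(0.042562629733383206), array([0.592483  , 0.09230187], dtype=float32)) (0.6049074530601501, -0.18998320400714874, 0.06351539492607117, 1400, np.float64(0.042843381500300204), array([ 0.60333765, -0.18922433], dtype=float32))
319 236
knob [5.29709818e-01 3.59832371e-04 8.67598522e-02] 22 [ 0.52462229 -0.00485111  0.07964787] [0.53566576 0.00610681 0.0923879 ]
```

View pics/p4.png

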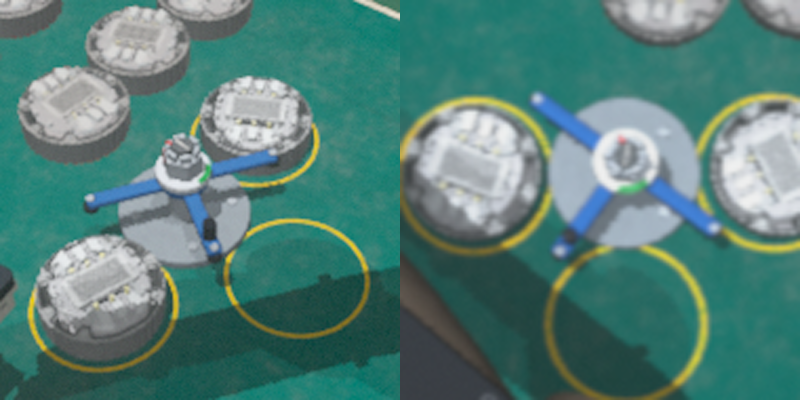

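Request:
{"api": "step_arm", "payload": {"series": [[[0,-0.006,-0.03,0,0],[0,-0.013,-0.06,0,0],[0,-0.02,-0.09,0,0],[0,-0.027,-0.12,0,0],[0,-0.034,-0.15,0,0],[0,-0.041,-0.18,0,0],[0,-0.048,-0.21,0,0],[0,-0.056,-0.235,0,0],[0,-0.062,-0.257,0,-2],[0,-0.062,-0.257,0,-4],[0,-0.062,-0.257,-0.035,-4],[0,-0.062,-0.257,-0.07,-4],[0,-0.062,-0.257,-0.1,-4],[0,-0.062,-0.257,-0.125,-4],[0,-0.062,-0.257,-0.138,-4],[0,-0.062,-0.257,-0.143,-4],[0,-0.062,-0.257,-0.143,-4]]]}}

```text
clock: 21.45
position: [0.5226, 0.032, 0.0813]
ee_rot: [2.212, 2.224, -0.007]
force: [0.1, 0.1, -0.2]
width: 0.006
```

```bash
python3 - <<'E'
from h import *
o=observe(); print(o["joints"].round(2),o["position"],o["ee_rot"],o["width"],o["force"])
im,d=eyes.get_image("scene"); cv2.imwrite("pics/p5.png",cv2.resize(im[150:350,200:440],(720,600))[:,:,::-1])
E
```

```text
[ 0.34  0.57 -0.7   1.95  0.51  0.8  -0.64] [0.522636   0.03199201 0.08127283] [ 2.21169102  2.22368982 -0.00734424] 0.005974636279240439 [ 0.1038744   0.05824528 -0.17117759]
```

View pics/p5.png

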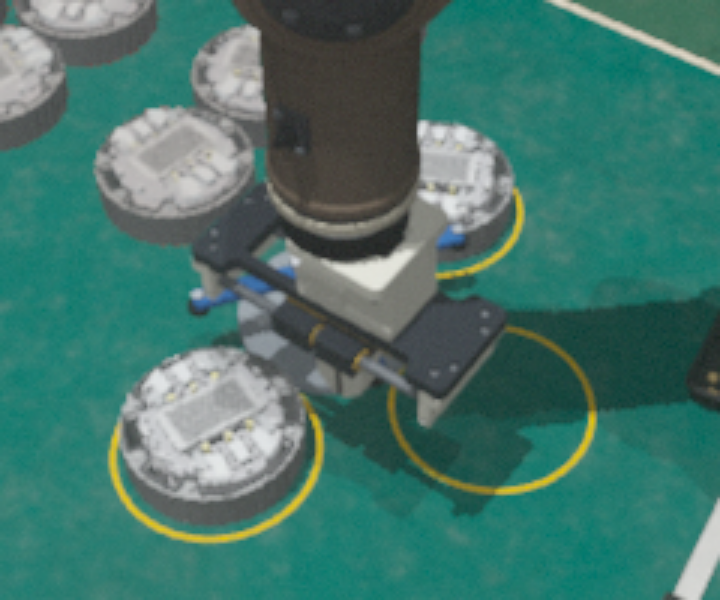

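Request:
{"api": "step_arm", "payload": {"series": [[[0,0,-0.004,0.003,0],[0,0,-0.008,0.003,0],[0,0,-0.012,0.003,0],[0,0,-0.016,0.003,0],[0,-0.0005,-0.02,0.003,0],[0,-0.001,-0.024,0.003,0],[0,-0.0015,-0.028,0.003,0],[0,-0.002,-0.032,0.003,0],[0,-0.0025,-0.036,0.003,0],[0,-0.003,-0.04,0.003,0],[0,-0.003,-0.044,0.003,0],[0,-0.003,-0.048,0.003,0],[0,-0.003,-0.052,0.003,0],[0,-0.003,-0.056,0.003,0],[0,-0.003,-0.06,0.003,0]]]}}

```text
clock: 22.75
position: [0.5206, -0.0281, 0.0854]
ee_rot: [2.211, 2.223, -0.005]
force: [-2.1, 1.7, -0.3]
width: 0.006
```

Request:
{"api": "step_arm", "payload": {"series": [[[0,0,-0.002,0,0],[0,0,-0.004,0,0],[0,0,-0.005,0,0]]]}}

```text
clock: 23.0
position: [0.5208, -0.0331, 0.0855]
ee_rot: [2.211, 2.223, -0.004]
force: [-1.1, 4.1, -0.2]
width: 0.008
```

Request:
{"api": "step_arm", "payload": {"series": [[[0,0,-0.001,0,0],[0,0,-0.002,0,0],[0,0,-0.003,0,0],[0,0,-0.003,0,0]]]}}

```text
clock: 23.33
position: [0.5208, -0.0333, 0.0856]
ee_rot: [2.21, 2.227, 0.001]
force: [-1.3, 9.2, -0.8]
width: 0.007
```

The keeper is blocked with 9 N rising, so it is at its stop. I'll retreat and look.

Request:
{"api": "step_arm", "payload": {"series": [[[0,0,0.005,0,0],[0,0,0.02,0,0],[0,0,0.035,0.03,0],[0,0,0.05,0.07,0],[0,0,0.085,0.11,0],[0.07,0,0.12,0.15,0],[0.07,0,0.16,0.15,0],[0.07,0,0.2,0.15,0],[0.07,0,0.24,0.15,0],[0.07,0,0.24,0.15,0]]]}}

```text
clock: 24.17
position: [0.5198, 0.2138, 0.2372]
ee_rot: [2.204, 2.234, 0.008]
force: [-0.9, 0.3, 0.7]
width: 0.321
```

```bash
python3 - <<'E'
from h import *
o=observe(); print(o["joints"].round(2),o["position"],o["ee_rot"],o["width"],o["force"])
ims=[]
for n in("scene","top"):
    im,d=eyes.get_image(n); w=cloud(n,d); print(n,stud(n,w,(.5935,.091),.08),stud(n,w,(.6035,-.189),.08))
    u,v=proj(n,(.58,-.05,.09)).astype(int); s=80 if n=="scene" else 65
    cv2.imwrite(f"pics/nut_{n}.png",cv2.resize(im[v-40:v+40,u-40:u+40],(560,560),interpolation=cv2.INTER_CUBIC)[:,:,::-1]);print(u,v)
    ims.append(cv2.resize(im[v-s:v+s,u-s:u+s],(400,400),interpolation=cv2.INTER_CUBIC))
    s=(np.hypot(w[...,0]-.515,w[...,1]+.05)<.025)&(w[...,2]>.075)
    print("knob",w[s].mean(0),s.sum(),w[s].min(0),w[s].max(0))
cv2.imwrite("pics/p6.png",np.hstack(ims)[:,:,::-1])
E
```

```text
[ 0.1   0.46 -0.82  1.69  0.37  1.15 -0.81] [0.51984852 0.21375153 0.23723727] [2.2042012  2.23375933 0.00807958] 0.3210602289763952 [-0.88522327  0.33374708  0.66639897]
scene (0.5558691620826721, 0.092256098985672, 0.049820855259895325, 305, np.float64(0.03783886517290269), array([0.5420517, 0.095886 ], dtype=float32)) (0.6061846017837524, -0.19078080356121063, 0.06543642282485962, 1435, np.float64(0.04200631508627806), array([ 0.59906787, -0.18586817], dtype=float32))
316 232
knob [ 0.51493713 -0.04927141  0.08524568] 54 [ 0.50859466 -0.05723278  0.07579155] [ 0.52253339 -0.04338943  0.09138553]
top (0.5931500196456909, 0.09322105348110199, 0.06390327215194702, 1345, np.float64(0.04298771168128601), array([0.5919841 , 0.09349134], dtype=float32)) (0.6042980551719666, -0.18998335301876068, 0.06337394565343857, 1350, np.float64(0.04261818423448893), array([ 0.6036001 , -0.19102372], dtype=float32))
327 228
knob [ 0.51499135 -0.05070427  0.08838662] 21 [ 0.50937044 -0.05623404  0.08286652] [ 0.52068768 -0.04532408  0.09333524]
```

View pics/p6.png

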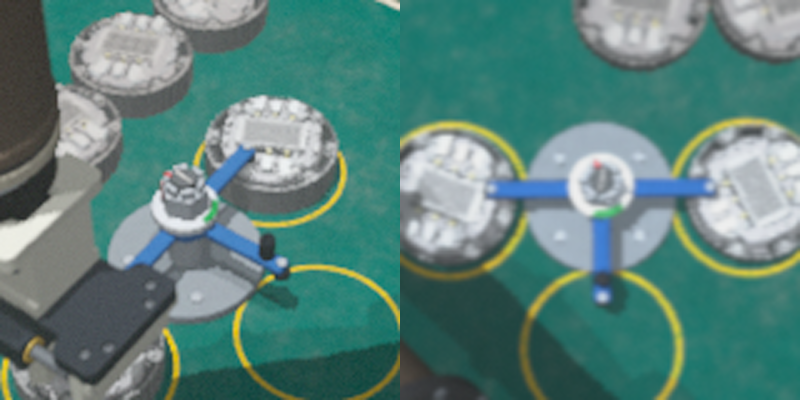

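View pics/nut_scene.png

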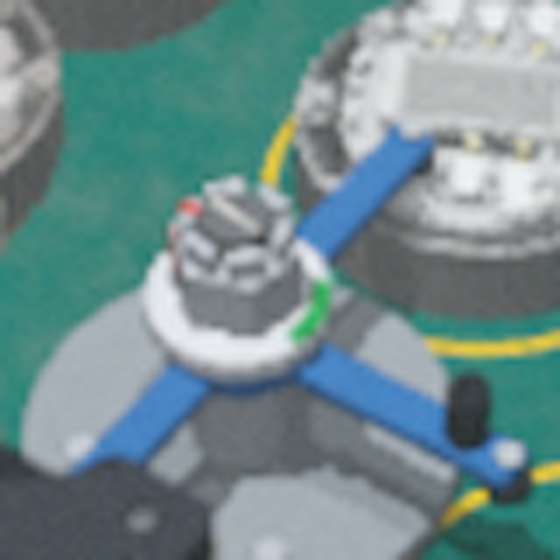

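View pics/nut_top.png

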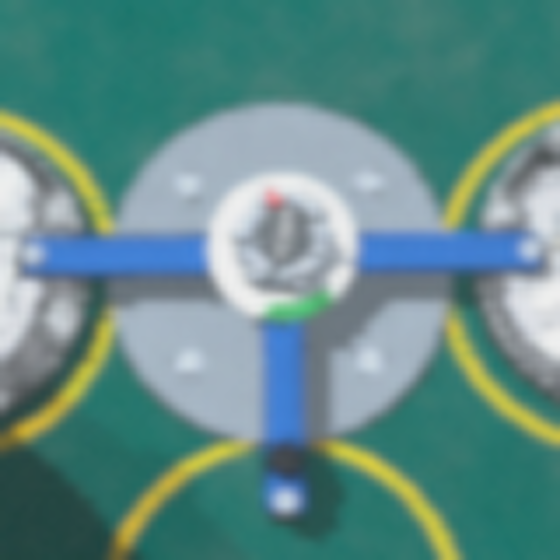

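The keeper is at its stop, its near arm pointing to the near ring. The red mark is at the upper left of the nut and the green arc at the near right. Now I'll measure the nut angles.

```bash
cat >> h.py <<'E'
AX=np.array([.5987,-.0489])
def ang(p): return np.degrees(np.arctan2(p[1]-AX[1],p[0]-AX[0]))
def nutmeas(n,im):
    hsv=cv2.cvtColor(im,cv2.COLOR_RGB2HSV); u,v=proj(n,(*AX,.1)); U,V=np.meshgrid(range(640),range(480))
    near=np.hypot(U-u,V-v)<(26 if n=="scene" else 20)
    red=((hsv[...,0]<8)|(hsv[...,0]>172))&(hsv[...,1]>90)&near
    gr=(hsv[...,0]>48)&(hsv[...,0]<75)&(hsv[...,1]>110)&(hsv[...,2]>90)&near
    vs,us=np.where(red); wt=hsv[...,1][red].astype(float)
    out={}
    if len(us):
        c=(np.average(us,weights=wt),np.average(vs,weights=wt)); out["red"]=(c,len(us),[(z,ray(n,*c,z)[:2].round(4),round(ang(ray(n,*c,z)),1)) for z in(.1,.106,.11)])
    vs,us=np.where(gr)
    if len(us):
        p=rays(n,np.c_[us,vs],.0785); a=np.degrees(np.arctan2(p[:,1]-AX[1],p[:,0]-AX[0]))%360; out["green"]=(len(us),np.percentile(a,[0,5,50,95,100]).round(1),np.hypot(*(p-AX).T).mean())
    return out
E
python3 - <<'E'
from h import *
for n in("scene","top"):
    im,d=eyes.get_image(n); r=nutmeas(n,im)
    for k in r: print(n,k,r[k])
    # collar circle: bright pixels at z .078
    u,v=proj(n,(*AX,.112)).round().astype(int); print(u,v)
    cv2.imwrite(f"pics/n2_{n}.png",cv2.resize(im[v-16:v+24,u-20:u+20],(600,600),interpolation=cv2.INTER_LANCZOS4)[:,:,::-1])
E
```

```text
scene red ((np.float64(302.4975845410628), np.float64(221.0)), 2, [(0.1, array([ 0.6196, -0.0523]), np.float64(-9.2)), (0.106, array([ 0.6159, -0.0479]), np.float64(3.4)), (0.11, array([ 0.6135, -0.045 ]), np.float64(14.9))])
scene green (16, array([173.3, 175.6, 196.4, 216.5, 216.6]), np.float64(0.02594853735114891))
309 222
top green (10, array([175.4, 178.1, 200. , 213.9, 215.4]), np.float64(0.025845713347111655))
327 221
```

View pics/n2_scene.png

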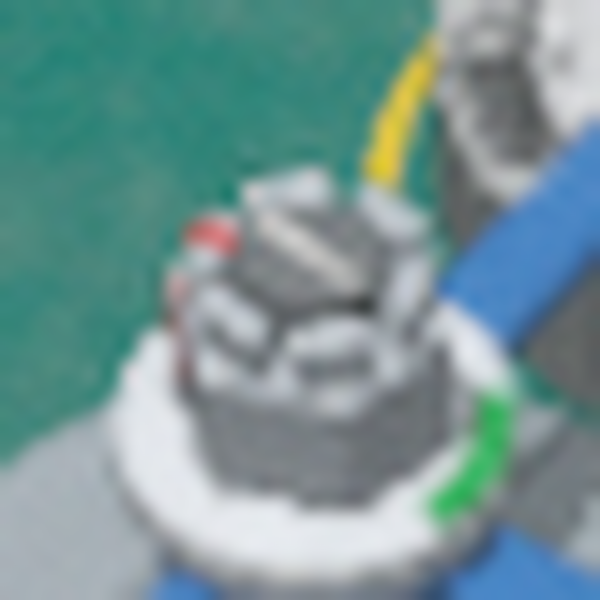

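View pics/n2_top.png

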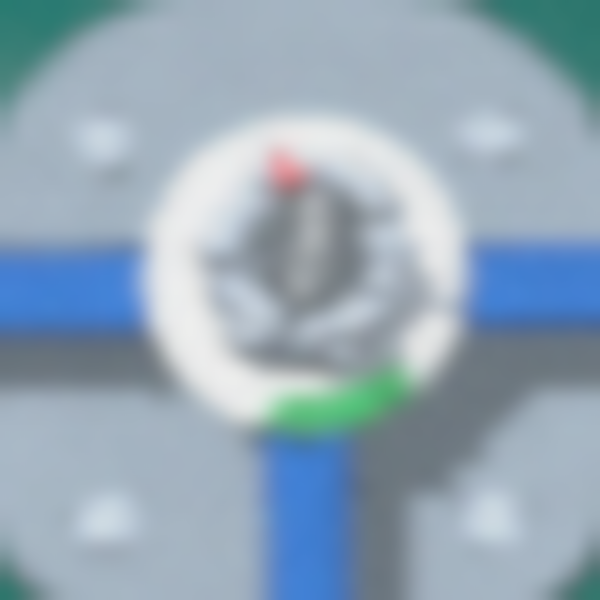

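```bash
python3 - <<'E'
from h import *
def f(n,x,y,z):
    o=dict(scene=(289,206),top=(307,205))[n]; return ray(n,o[0]+x/15-.5,o[1]+y/15-.5,z)[:2]
for n,a,b in(("scene",(255,215),(362,282)),("top",(320,192),(296,296))):
    p,q=f(n,*a,.112),f(n,*b,.112); d=p-q; print(n,"line",p,q,"mid",(p+q)/2,np.degrees(np.arctan2(d[1],d[0])),np.hypot(*d))
for n,l in(("scene",[(212,232)]),("top",[(287,165)])):
    for a in l: p=f(n,*a,.11); print(n,"red",p,ang(p),np.hypot(*(p-AX)))
# tooth tops in scene, clock
for a in[(290,185),(400,212),(405,290),(335,340),(235,320)]: p=f("scene",*a,.11); print(a,p,ang(p),np.hypot(*(p-AX)))
E
```

```text
scene line [ 0.60928011 -0.0498853 ] [ 0.58954002 -0.04851726] mid [ 0.59941006 -0.04920128] -3.964398008009284 0.019787438799294517
top line [ 0.60773781 -0.05022218] [ 0.5890431  -0.04642835] mid [ 0.59839045 -0.04832527] -11.471590066395079 0.01907578667801681
scene red [ 0.6133238  -0.04521158] 14.155900688324786 0.015081770174015536
top red [ 0.61277824 -0.04430767] 18.06633364492588 0.014808321419311267
(290, 185) [ 0.61007869 -0.05888633] -41.271286403947634 0.015139397653976146
(400, 212) [ 0.59448052 -0.06384845] -105.76270457316062 0.01553254897124388
(405, 290) [ 0.58497343 -0.05230987] -166.04930509868439 0.014143756241727014
(335, 340) [ 0.587104   -0.03906981] 139.71129545646164 0.015201971397855008
(235, 320) [ 0.60049243 -0.03388247] 83.19362954547078 0.015124121560694205
```

Request:
{"api": "step_arm", "payload": {"series": [[[0.07,0.006,-0.018,0.005,7],[0.07,0.011,-0.036,0.005,14],[0.07,0.017,-0.055,0.005,21],[0.07,0.022,-0.073,0.005,28],[0.07,0.028,-0.092,0.005,35],[0.07,0.033,-0.11,0.005,42],[0.07,0.039,-0.129,0.005,49],[0.07,0.044,-0.147,0.005,56],[0.07,0.05,-0.166,0.005,63],[0.07,0.056,-0.185,0.005,70],[0.07,0.061,-0.203,0.005,77],[0.07,0.067,-0.222,0.005,84],[0.07,0.072,-0.24,0.005,91],[0.07,0.076,-0.254,0,98],[0.07,0.079,-0.263,-0.02,104],[0.07,0.079,-0.263,-0.04,106],[0.07,0.079,-0.263,-0.06,106],[0.07,0.079,-0.263,-0.06,106]]]}}

```text
clock: 25.87
position: [0.5976, -0.0606, 0.1711]
ee_rot: [0.443, -3.107, -0.005]
force: [-0.9, -0.2, -0.4]
width: 0.764
```

```bash
python3 - <<'E'
from h import *
o=observe(); A=R.from_rotvec(o["ee_rot"]).as_matrix(); print(o["joints"].round(2),o["position"],np.degrees(np.arctan2(A[1,1],A[0,1])),o["width"],o["force"])
E
```

```text
[ 0.72  0.75 -1.17  1.65  0.72  1.24  1.25] [ 0.59760103 -0.06061745  0.17107055] 106.24613776532844 0.7642429360203781 [-0.90365979 -0.16742696 -0.38328978]
```

Request:
{"api": "step_arm", "payload": {"series": [[[0.07,0.0014,0.0115,0,0.8],[0.07,0.0014,0.0115,0,0.8],[0.07,0.0014,0.0115,0,0.8]]]}}

```text
clock: 26.12
position: [0.5994, -0.0484, 0.1723]
ee_rot: [0.467, -3.105, -0.005]
force: [0.1, -0.7, 0.2]
width: 0.763
```

```bash
cat > st.py <<'E'
from h import *
o=observe(); A=R.from_rotvec(o["ee_rot"]).as_matrix(); print(o["joints"].round(2),o["position"].round(4),"yang",np.degrees(np.arctan2(A[1,1],A[0,1])).round(2),"tilt",A[:2,2].round(4),o["width"],o["force"].round(1),o["ft_torque"].round(2))
E
python3 st.py
```

```text
[ 0.7   0.75 -1.17  1.65  0.73  1.24  1.24] [ 0.5994 -0.0484  0.1723] yang 107.09 tilt [-0.002   0.0027] 0.7629679550907295 [ 0.1 -0.7  0.2] [ 0.11 -0.09 -0.02]
```

Request:
{"api": "step_arm", "payload": {"series": [[[0.07,-0.0004,-0.0006,-0.02,0],[0.07,-0.0004,-0.0006,-0.035,0],[0.07,-0.0004,-0.0006,-0.048,0],[0.07,-0.0004,-0.0006,-0.058,0],[0.07,-0.0004,-0.0006,-0.066,0],[0.07,-0.0004,-0.0006,-0.071,0],[0.07,-0.0004,-0.0006,-0.0745,0],[0.07,-0.0004,-0.0006,-0.0755,0],[0.07,-0.0004,-0.0006,-0.0755,0]]]}}

```text
clock: 26.87
position: [0.5991, -0.0489, 0.0969]
ee_rot: [0.467, -3.105, -0.005]
force: [0.0, -0.3, -0.1]
width: 0.762
```

```bash
python3 st.py
```

```text
[ 0.67  0.83 -1.1   1.73  0.81  1.12  1.18] [ 0.5991 -0.0489  0.0969] yang 107.1 tilt [-0.0019  0.0028] 0.7620156078836938 [ 0.  -0.3 -0.1] [ 0.15 -0.09 -0.02]
```

Now close on the nut.

Request:
{"api": "step_arm", "payload": {"series": [[[0.05,0,0,0,0],[0.045,0,0,0,0],[0.04,0,0,0,0],[0.034,0,0,0,0],[0.03,0,0,0,0],[0.03,0,0,0,0],[0.03,0,0,0,0],[0.03,0,0,0,0]]], "squeeze": 30}}

```text
clock: 27.53
position: [0.5989, -0.0479, 0.0971]
ee_rot: [0.468, -3.105, -0.007]
force: [-1.4, 4.0, 1.1]
width: 0.391
```

```bash
python3 st.py
```

```text
[ 0.67  0.83 -1.1   1.73  0.81  1.12  1.18] [ 0.5989 -0.0479  0.0971] yang 107.16 tilt [-0.0021  0.004 ] 0.3906823964981674 [-1.4  4.   1.1] [0.97 0.25 0.12]
```

Request:
{"api": "step_arm", "payload": {"series": [[[0.03,0,0,0,-3],[0.03,0,0,0,-7],[0.03,0,0,0,-11],[0.03,0,0,0,-15],[0.03,0,0,0,-19],[0.03,0,0,0,-23],[0.03,0,0,0,-27],[0.03,0,0,0,-31],[0.03,0,0,0,-35],[0.03,0,0,0,-39],[0.03,0,0,0,-43],[0.03,0,0,0,-47],[0.03,0,0,0,-51],[0.03,0,0,0,-55],[0.03,0,0,0,-58],[0.03,0,0,0,-60]]]}}

```text
clock: 28.87
position: [0.5988, -0.0482, 0.097]
ee_rot: [1.151, 2.922, 0.006]
force: [-1.3, 0.8, 0.6]
width: 0.393
```

```bash
python3 st.py
```

```text
[ 0.56  0.71 -0.87  1.74  0.64  0.99  0.26] [ 0.5988 -0.0482  0.097 ] yang 47.0 tilt [0.0023 0.0031] 0.39297054006937004 [-1.3  0.8  0.6] [ 0.12 -0.01  0.19]
```

Request:
{"api": "step_arm", "payload": {"series": [[[0.03,0,0,0,-3],[0.03,0,0,0,-7],[0.03,0,0,0,-11],[0.03,0,0,0,-15],[0.03,0,0,0,-19],[0.03,0,0,0,-23],[0.03,0,0,0,-27],[0.03,0,0,0,-31],[0.03,0,0,0,-35],[0.03,0,0,0,-39],[0.03,0,0,0,-43],[0.03,0,0,0,-47],[0.03,0,0,0,-51],[0.03,0,0,0,-55],[0.03,0,0,0,-58],[0.03,0,0,0,-60]]]}}

```text
clock: 30.2
position: [0.5985, -0.0483, 0.097]
ee_rot: [2.459, 1.951, 0.003]
force: [-1.5, 1.1, 0.9]
width: 0.394
```

```bash
python3 st.py
```

```text
[ 0.41  0.63 -0.62  1.75  0.45  0.9  -0.63] [ 0.5985 -0.0483  0.097 ] yang -13.14 tilt [ 0.0033 -0.001 ] 0.39437429899284243 [-1.5  1.1  0.9] [0.15 0.2  0.24]
```

Request:
{"api": "step_arm", "payload": {"series": [[[0.03,0,0,0,-3],[0.03,0,0,0,-7],[0.03,0,0,0,-11],[0.03,0,0,0,-15],[0.03,0,0,0,-19],[0.03,0,0,0,-23],[0.03,0,0,0,-27],[0.03,0,0,0,-31],[0.03,0,0,0,-35],[0.03,0,0,0,-39],[0.03,0,0,0,-43],[0.03,0,0,0,-47],[0.03,0,0,0,-50],[0.03,0,0,0,-52],[0.03,0,0,0,-52]]]}}

```text
clock: 31.45
position: [0.5982, -0.0481, 0.097]
ee_rot: [3.065, 0.674, 0.0]
force: [-1.5, 1.4, -0.1]
width: 0.394
```

```bash
python3 st.py
```

```text
[ 0.25  0.58 -0.38  1.77  0.28  0.85 -1.4 ] [ 0.5982 -0.0481  0.097 ] yang -65.2 tilt [ 0.0008 -0.0034] 0.39431905886348817 [-1.5  1.4 -0.1] [ 0.32  0.25 -0.01]
```

Request:
{"api": "step_arm", "payload": {"series": [[[0.045,0,0,0,0],[0.06,0,0,0,0],[0.07,0,0,0,0],[0.07,0,0,0,0],[0.07,0,0,0,0],[0.07,0,0,0.015,0],[0.07,0,0,0.04,0],[0.07,0,0,0.075,0],[0.07,0,0,0.11,0],[0.07,-0.01,0.03,0.14,0],[0.07,-0.02,0.07,0.14,0],[0.07,-0.03,0.11,0.14,0],[0.07,-0.04,0.15,0.14,0],[0.07,-0.05,0.19,0.14,0],[0.07,-0.06,0.23,0.14,0],[0.07,-0.07,0.26,0.14,0],[0.07,-0.07,0.26,0.14,0]]]}}

```text
clock: 32.87
position: [0.5248, 0.2203, 0.2377]
ee_rot: [-3.064, -0.69, -0.001]
force: [0.3, 0.2, 0.2]
width: 0.762
```

```bash
python3 st.py; python3 - <<'E'
from h import *
for n in("scene","top"):
    im,d=eyes.get_image(n); w=cloud(n,d); print(n,stud(n,w,(.5935,.091),.08),stud(n,w,(.6035,-.189),.08)); r=nutmeas(n,im)
    for k in r: print(n,k,r[k])
    u,v=proj(n,(.599,-.0485,.112)).round().astype(int); print(u,v)
    cv2.imwrite(f"pics/n3_{n}.png",cv2.resize(im[v-16:v+24,u-20:u+20],(600,600),interpolation=cv2.INTER_LANCZOS4)[:,:,::-1])
    cv2.imwrite(f"pics/f3_{n}.png",im[:,:,::-1])
E
```

```text
[-0.12  0.4  -0.51  1.68  0.21  1.11 -1.82] [0.5248 0.2203 0.2377] yang -64.61 tilt [0.0002 0.0012] 0.7623846171553288 [0.3 0.2 0.2] [-0.01 -0.02  0.05]
scene (0.5942129492759705, 0.09254962205886841, 0.06419526040554047, 2135, np.float64(0.04327294636083279), array([0.58447206, 0.09574763], dtype=float32)) (0.6049919724464417, -0.18963722884655, 0.06422946602106094, 1431, np.float64(0.042094799199654864), array([ 0.59899384, -0.18614885], dtype=float32))
scene red ((np.float64(315.95098039215685), np.float64(223.47549019607843)), 2, [(0.1, array([ 0.5922, -0.0634]), np.float64(-114.0)), (0.106, array([ 0.5888, -0.0589]), np.float64(-134.6)), (0.11, array([ 0.5865, -0.056 ]), np.float64(-149.9))])
scene green (16, array([173.3, 175.6, 196.4, 216.5, 216.6]), np.float64(0.02594853735114891))
309 222
top (0.5932432413101196, 0.09236995875835419, 0.06353668123483658, 1344, np.float64(0.04276274514031142), array([0.5920612, 0.093442 ], dtype=float32)) (0.6042575836181641, -0.19007433950901031, 0.0632583275437355, 1339, np.float64(0.042950248801241875), array([ 0.60342467, -0.19104438], dtype=float32))
top green (9, array([175.4, 177.8, 199.1, 210. , 212.1]), np.float64(0.02602052976767979))
327 221
```

View pics/n3_scene.png

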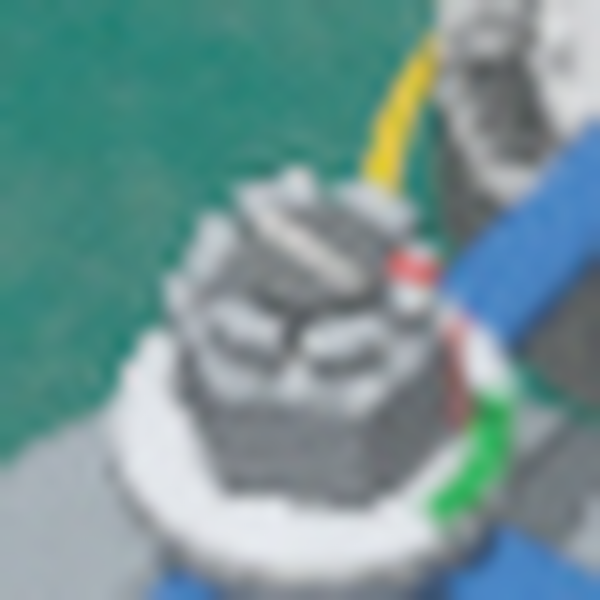

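View pics/n3_top.png

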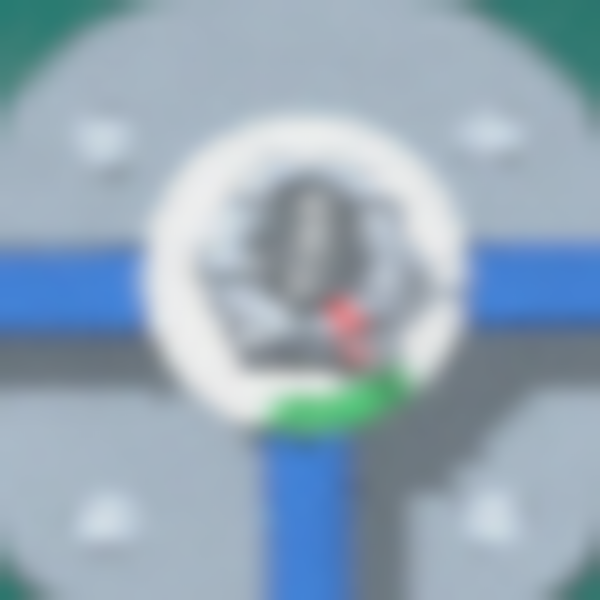

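```bash
python3 - <<'E'
from h import *
acc={}
for n in("scene","top"):
    ims=[]
    for i in range(4): im,d=eyes.get_image(n); ims.append(im.astype(float).mean(2))
    g=np.mean(ims,0)
    # rectify plane z=.112 around axis onto metric grid
    N=121; s=.00025
    xs=(np.arange(N)-60)*s
    mx=np.zeros((N,N),np.float32); my=mx.copy()
    for i,dx in enumerate(xs):
        for j,dy in enumerate(xs): mx[i,j],my[i,j]=proj(n,(.599+dx,-.0485+dy,.112))
    r=cv2.remap(g.astype(np.float32),mx,my,cv2.INTER_CUBIC)
    cv2.imwrite(f"pics/rect_{n}.png",cv2.resize(r[::-1,::-1],(390,390)))
    X,Y=np.meshgrid(xs,xs,indexing="ij")
    for lim in(.0065,.0075,.0085):
        m=np.hypot(X,Y)<lim
        b=np.median(r[m]); wt=np.clip(r-b-8,0,None)*m
        c=np.array([(X*wt).sum(),(Y*wt).sum()])/wt.sum()
        C=np.cov(np.vstack([X[m],Y[m]]),aweights=wt[m]); ev,V=np.linalg.eigh(C); v=V[:,1]; v*=np.sign(v[0])
        print(n,lim,c+[.599,-.0485],"ang",np.degrees(np.arctan2(v[1],v[0])).round(1),np.sqrt(ev)*1e3)
a=cv2.imread("pics/rect_scene.png");b=cv2.imread("pics/rect_top.png"); cv2.imwrite("pics/rect.png",np.hstack([a,b]))
E
```

```text
scene 0.0065 [ 0.59978719 -0.04906898] ang -7.9 [0.99222562 3.44539064]
scene 0.0075 [ 0.59981509 -0.04906065] ang -7.8 [1.13301704 4.0101239 ]
scene 0.0085 [ 0.60002796 -0.04911151] ang -8.5 [1.25746973 4.52213875]
top 0.0065 [ 0.60059664 -0.0490058 ] ang -5.3 [0.90811841 2.49491164]
top 0.0075 [ 0.60011316 -0.04889777] ang -7.0 [1.05021195 3.4418533 ]
top 0.0085 [ 0.59970187 -0.04882066] ang -7.8 [1.18457709 4.00481286][ WARN:0@7.137] global loadsave.cpp:1063 imwrite_ Unsupported depth image for selected encoder is fallbacked to CV_8U.
```

View pics/rect.png

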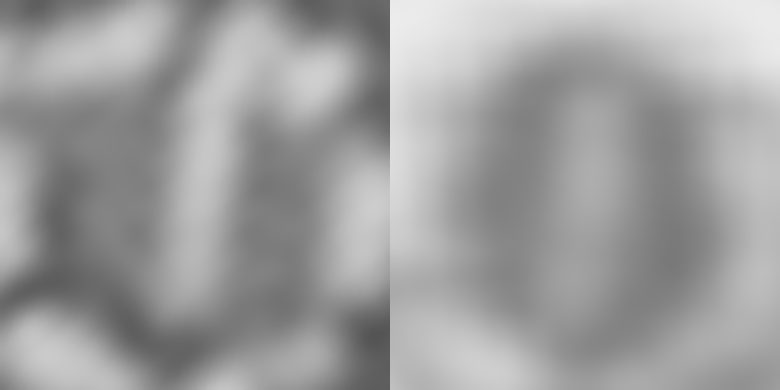

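```bash
python3 - <<'E'
from h import *
def f(n,x,y,z):
    o=dict(scene=(289,206),top=(307,205))[n]; return ray(n,o[0]+x/15-.5,o[1]+y/15-.5,z)[:2]
C=np.array([.599,-.0487])
for a in[(412,265),(375,200),(280,188),(210,245),(235,325),(340,335)]:
    p=f("scene",*a,.11)-C; t=np.degrees(np.arctan2(p[1],p[0])); print(a,t.round(1),(t%60).round(1),np.hypot(*p).round(4))
p=f("top",340,312,.11)-C; print(np.degrees(np.arctan2(p[1],p[0])),np.hypot(*p))
E
```

```text
(412, 265) -146.3 33.7 0.0144
(375, 200) -91.2 28.8 0.0149
(280, 188) -36.9 23.1 0.0148
(210, 245) 23.4 23.4 0.0142
(235, 325) 86.6 26.6 0.0156
(340, 335) 144.5 24.5 0.0146
-155.54667939796246 0.013506591005871222
```

View pics/f3_top.png

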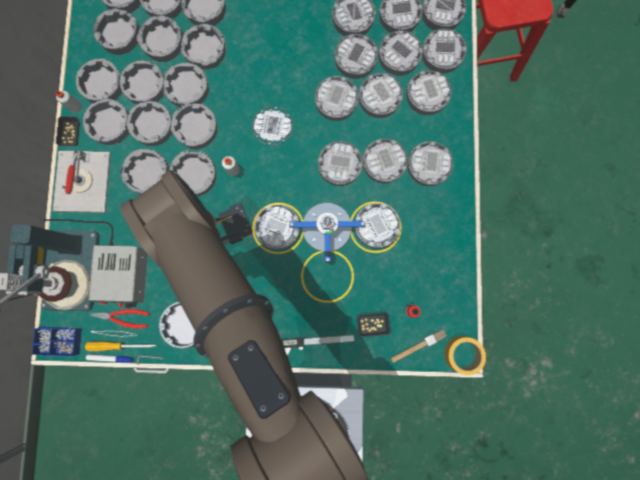

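The slot is about 2–4° short of the cotter line, which is inside tolerance. There's plenty of time, so I'll regrip, which also reads the nut angle mechanically, and trim it.

Request:
{"api": "step_arm", "payload": {"series": [[[0.07,0.01,-0.038,0,0],[0.07,0.02,-0.076,0,0],[0.07,0.03,-0.114,0,0],[0.07,0.04,-0.152,0,0],[0.07,0.051,-0.19,0,0],[0.07,0.062,-0.23,0,0],[0.07,0.071,-0.26,0,0],[0.07,0.074,-0.2685,0,0],[0.07,0.074,-0.2685,-0.03,0],[0.07,0.074,-0.2685,-0.06,0],[0.07,0.074,-0.2685,-0.08,0],[0.07,0.074,-0.2685,-0.08,0]]]}}

```text
clock: 34.37
position: [0.5998, -0.0578, 0.1527]
ee_rot: [3.067, 0.671, -0.011]
force: [-0.2, -0.4, 0.3]
width: 0.764
```

```bash
python3 st.py
```

```text
[ 0.28  0.52 -0.4   1.7   0.24  0.97 -1.35] [ 0.5998 -0.0578  0.1527] yang -65.31 tilt [-0.0064 -0.0032] 0.7641429665847357 [-0.2 -0.4  0.3] [0.05 0.06 0.  ]
```

Request:
{"api": "step_arm", "payload": {"series": [[[0.07,-0.0008,0.0095,0,0],[0.07,-0.0008,0.0095,0,0],[0.07,-0.0008,0.0095,-0.02,0],[0.07,-0.0008,0.0095,-0.035,0],[0.07,-0.0008,0.0095,-0.046,0],[0.07,-0.0008,0.0095,-0.053,0],[0.07,-0.0008,0.0095,-0.0558,0],[0.07,-0.0008,0.0095,-0.0558,0]]]}}

```text
clock: 35.03
position: [0.5991, -0.0482, 0.097]
ee_rot: [3.067, 0.672, -0.011]
force: [-0.4, -0.4, 0.2]
width: 0.76
```

```bash
python3 st.py
```

```text
[ 0.25  0.58 -0.38  1.76  0.28  0.86 -1.4 ] [ 0.5991 -0.0482  0.097 ] yang -65.3 tilt [-0.0063 -0.0032] 0.759607180451209 [-0.4 -0.4  0.2] [-0.01 -0.05  0.03]
```

Request:
{"api": "step_arm", "payload": {"series": [[[0.05,0,0,0,0],[0.04,0,0,0,0],[0.034,0,0,0,0],[0.03,0,0,0,0],[0.03,0,0,0,0],[0.03,0,0,0,0],[0.03,0,0,0,0]]], "squeeze": 30}}

```text
clock: 35.62
position: [0.599, -0.0477, 0.0972]
ee_rot: [3.067, 0.673, -0.011]
force: [-1.4, 1.7, 3.6]
width: 0.391
```

```bash
python3 st.py
```

```text
[ 0.25  0.58 -0.38  1.76  0.28  0.86 -1.4 ] [ 0.599  -0.0477  0.0972] yang -65.26 tilt [-0.0064 -0.0028] 0.3907701700541266 [-1.4  1.7  3.6] [0.33 0.36 0.19]
```

Request:
{"api": "step_arm", "payload": {"series": [[[0.03,0,0,0,-1],[0.03,0,0,0,-2],[0.03,0,0,0,-2.5],[0.03,0,0,0,-2.8],[0.03,0,0,0,-2.8],[0.03,0,0,0,-2.8]]]}}

```text
clock: 36.12
position: [0.599, -0.0477, 0.0973]
ee_rot: [3.083, 0.598, -0.011]
force: [-0.5, 0.8, 1.1]
width: 0.393
```

```bash
python3 st.py
```

```text
[ 0.24  0.58 -0.37  1.76  0.27  0.86 -1.44] [ 0.599  -0.0477  0.0973] yang -68.06 tilt [-0.0065 -0.0026] 0.3926264270017682 [-0.5  0.8  1.1] [0.15 0.14 0.05]
```

Released, lifted away and checked.

Request:
{"api": "step_arm", "payload": {"series": [[[0.045,0,0,0,0],[0.06,0,0,0,0],[0.07,0,0,0,0],[0.07,0,0,0,0],[0.07,0,0,0,0],[0.07,0,0,0.015,0],[0.07,0,0,0.04,0],[0.07,0,0,0.075,0],[0.07,0,0,0.11,0],[0.07,-0.01,0.03,0.14,0],[0.07,-0.02,0.07,0.14,0],[0.07,-0.03,0.11,0.14,0],[0.07,-0.04,0.15,0.14,0],[0.07,-0.05,0.19,0.14,0],[0.07,-0.06,0.23,0.14,0],[0.07,-0.07,0.26,0.14,0],[0.07,-0.07,0.26,0.14,0],[0.07,-0.07,0.26,0.14,0]]]}}

```text
clock: 37.62
position: [0.528, 0.2147, 0.2374]
ee_rot: [3.082, 0.605, -0.011]
force: [-0.1, -0.8, 0.9]
width: 0.763
```

```bash
python3 st.py; python3 - <<'E'
from h import *
ims=[]
for n in("scene","top"):
    im,d=eyes.get_image(n); w=cloud(n,d); print(n,stud(n,w,(.5935,.091),.08),stud(n,w,(.6035,-.189),.08))
    s=(np.hypot(w[...,0]-.515,w[...,1]+.05)<.025)&(w[...,2]>.075); print("knob",w[s].mean(0))
    cs=dict(top=[("lock",414,311),("oil",229,166)],scene=[("tray",447,271),("lock",454,225),("oil",160,290)])[n]
    for c,u,v in cs: print(c,w[v,u].round(3))
    u,v=proj(n,(.599,-.0485,.112)).round().astype(int)
    ims.append(cv2.resize(im[v-16:v+24,u-20:u+20],(400,400),interpolation=cv2.INTER_LANCZOS4))
    k=cv2.resize(im[v-80:v+80,u-80:u+80],(400,400)); cv2.imwrite(f"pics/end_{n}.png",k[:,:,::-1])
cv2.imwrite("pics/n4.png",np.hstack(ims)[:,:,::-1])
E
```

```text
[-0.12  0.4  -0.49  1.68  0.2   1.12 -1.85] [0.528  0.2147 0.2374] yang -67.79 tilt [-0.0066 -0.0018] 0.7630735413412689 [-0.1 -0.8  0.9] [-0.06 -0.08  0.01]
scene (0.5953471660614014, 0.09195505827665329, 0.06634602695703506, 2190, np.float64(0.04297835556754259), array([0.5852911 , 0.09668249], dtype=float32)) (0.605928361415863, -0.18970945477485657, 0.06511922925710678, 1428, np.float64(0.0419850704071425), array([ 0.59920305, -0.18594453], dtype=float32))
knob [ 0.51499685 -0.04929149  0.08518193]
tray [ 0.329 -0.193  0.001]
lock [ 0.364 -0.275  0.057]
oil [0.746 0.236 0.073]
top (0.5931987762451172, 0.09299404174089432, 0.06365150213241577, 1346, np.float64(0.042895417678703196), array([0.59197783, 0.09341005], dtype=float32)) (0.604024350643158, -0.18970037996768951, 0.06338827311992645, 1344, np.float64(0.042621548971634726), array([ 0.6034381 , -0.19131339], dtype=float32))
knob [ 0.51496128 -0.05069689  0.0886993 ]
lock [ 0.368 -0.285  0.079]
oil [0.75  0.225 0.081]
```

View pics/n4.png

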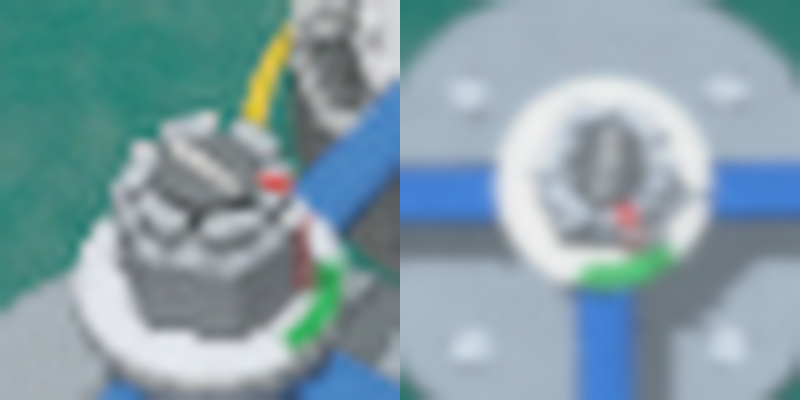

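View pics/end_top.png

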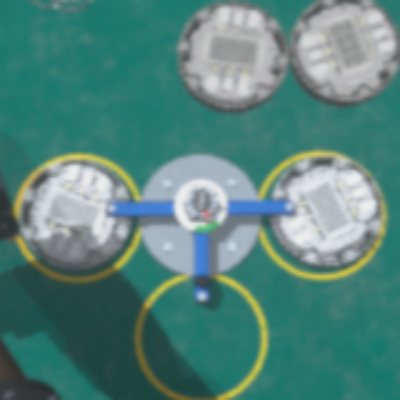

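The pictures show both studs centred in the left and right rings and the keeper arms over them. The red mark is within the green arc and the slot is on the white line. The arm is clear, so I'm handing in.

```bash
python3 -c "
from cell import arm,observe
print(arm.sign_off(), observe()['clock'])"
```

```text
the job is handed in; nothing more can be done
the job is handed in; nothing more can be done
```

The job is handed in at about 38 s. Two studs were present. I slid one into the right ring and one into the left ring with the open fingers as a cradle, and the near ring stays empty. I then swung the keeper to its stop and turned the castle nut about 175° clockwise. That includes one regrip to trim the last 3°.

Last checks:
- **Studs:** both are about 1–2 mm from their ring centres. The highest wrist reading I saw while pushing was about 12 N, read only at the end of each move, not continuously.
- **Keeper:** the knob is at (0.515, −0.050), at the stop.
- **Nut:** the red mark is inside the green arc. The slot is at about −188° against the white line at about −187.5°, and the line angle is uncertain by roughly ±3°.
- **Neighbours and robot:** the tray and both bottles read within 3 mm of their start in the scene view; I did not re-read the tray in the top view. The arm and fingers are clear of everything.

Two measurements disagreed:
- **White line:** hand-picked end points gave −4° in one view and −11.5° in the other. The finer fit gave −7° to −8.5° in both views, apart from one −5.3° top-view fit, and I used −7.5°.
- **Nut teeth:** before the trim, their angle in the pictures differed by about 2° from the gripper's reading. I used the gripper's.

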